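Load the light stage and hold the enabling lever level

TASK

Load the light stage for a comparison: lay the wide sample holder flat in the wide compartment and the narrow reference strip flat in the narrow one, and let go of both. Then press the raised spring lever of the enabling switch down with the gripper's fingers until it lies level, never down to its bottom stop, hold it steady there for two seconds, and finish the program while still holding it level. Do not press the lever before both parts are in place, and leave everything else on the bench where it is.

Things in the scene. Friction and masses are not known exactly. Their poses are not given: they have to be found in the camera images.
- holder: Wide sample holder: aluminium plate 90 x 40 x 8 mm with two round windows (22 mm across, glass) and an upright grip rib on top of its middle, 34 mm long (along the plate's length), 10 mm thick, 24 mm tall (top 32 mm above the underside). Origin at the centre of the underside; x along its length, y across, z up. 55 to 115 g. A half turn makes no difference. It may start on the left, in the middle or on the right.
- strip: Narrow reference strip: aluminium plate 90 x 20 x 8 mm with the same grip rib (34 x 10 mm, 24 mm tall, along its length, top 32 mm above the underside) and no windows. Origin at the centre of the underside; x along its length, y across, z up. 55 to 115 g. A half turn makes no difference.
- stage: Light stage: fixed white box 190 x 130 x 30 mm (x, y, z) with two compartments on top, each framed by grey rims 6 mm wide and 6 mm tall. Origin at the centre of its underside on the bench. The wide compartment's length runs along the stage's x, the narrow one's along the stage's y. It stands left or right of the middle, the switch on the other side.
- wide_floor (a point): Centre of the floor of the wide compartment, inside 104 mm (stage x) by 50 mm (stage y), rims 6 mm above the floor; floor 30 mm above the bench. Axes as the stage's.
- narrow_floor (a point): Centre of the floor of the narrow compartment, inside 30 mm (stage x) by 104 mm (stage y), rims 6 mm above the floor; floor 30 mm above the bench. Axes as the stage's.
- switch: Enabling switch: fixed white base 210 x 80 x 18 mm with two cheeks (98 mm tall) at its +x end that carry the lever's hinge, 80 mm above the bench and 85 mm along +x from the origin. Origin at the centre of the underside; the lever points along the switch's -x.
- lever (a joint): Angle of the spring lever, rad: 0 = released, raised 0.28 above level; 0.28 = level; 0.56 = bottom stop. It springs back when let go. Pressing at the paddle takes about 4 N to start, 7 N at level and 10 N at the stop.
- paddle (a point): Centre of the upper face of the lever's black paddle, 46 x 46 mm and 10 mm thick, at the free end of the steel lever, 130 mm from the hinge. It is about 124 mm above the bench when released, 88 mm when the lever is level and 52 mm at the stop. Its z axis is NOT the paddle's normal: it is vertical when the lever is released and turns with the lever.
- loupe: Bystander: round black loupe, 48 mm diameter, 18 mm tall; origin at the centre of its underside.
- vial: Bystander: upright jar with black cap, 34 mm diameter, 75 mm tall; origin at the centre of its underside.
- gembox: Bystander: grey box 50 x 50 x 22 mm; origin at the centre of its underside.
- spatula: Bystander: lying steel laboratory spatula 195 mm long, 14 mm wide, 6 mm high, along its own x; origin at the centre of its underside.
- pen: Bystander: white pen 130 x 12 mm, lying along its own x, 14 mm high; origin at the centre of its underside.
- cell: Bystander: white plastic block 45 x 30 x 12 mm; origin at the centre of its underside.
Not all that is in view belongs to the job. What is shaped like the strip but brown or green is not meant. What is shaped like the holder but yellow is not meant.

How it is judged:
On the way, in this order (a step that is already met when the one before it is completed fails the run):
1. holder and strip lie flat in their compartments, let go, with the lever still up (horizontal distance between holder and wide_floor below 0.01 m and z of holder in the frame of wide_floor between -0.003 and 0.0025 m and angle between each of holder, strip's own z axis and vertical below 0.05 rad and angle between the x axis of holder and the x axis of stage, either way round below 0.15 rad and horizontal distance between strip and narrow_floor below 0.01 m and z of strip in the frame of narrow_floor between -0.003 and 0.0025 m and angle between the x axis of strip and the y axis of stage, either way round below 0.15 rad and contact force between the fingers and holder below 0.1 N and contact force between the fingers and strip below 0.1 N and linear speed of each of holder, strip below 0.02 m/s and value of joint lever below 0.1 rad), for 0.2 s.
2. the fingers hold the lever level for 1.5 s (horizontal distance between holder and wide_floor below 0.01 m and z of holder in the frame of wide_floor between -0.003 and 0.0025 m and angle between each of holder, strip's own z axis and vertical below 0.05 rad and angle between the x axis of holder and the x axis of stage, either way round below 0.15 rad and horizontal distance between strip and narrow_floor below 0.01 m and z of strip in the frame of narrow_floor between -0.003 and 0.0025 m and angle between the x axis of strip and the y axis of stage, either way round below 0.15 rad and value of joint lever between 0.18 and 0.38 rad and contact force between the fingers and lever above 3 N), for 1.5 s.
At the end, for the whole second after the job is handed in: Both parts lie flat on the floor of their own compartments (within 10 mm of its centre, 2.5 mm of its floor, 0.05 rad of flat, 0.15 rad of its direction), untouched and at rest, and the fingers press on the lever with more than 3 N and keep it steady at 0.18 to 0.38 rad (level is 0.28) (all of step 2 and contact force between the fingers and holder below 0.1 N and contact force between the fingers and strip below 0.1 N and linear speed of each of holder, strip below 0.02 m/s and velocity of joint lever between -0.1 and 0.1 rad/s); the arm keeps its last pose, push and grip.
It fails at once if the lever is pushed to its bottom stop (beyond 0.50 rad) (value of joint lever above 0.5 rad).
It fails at once if the lever is pressed before both parts are in place (value of joint lever above 0.15 rad and not ((horizontal distance between holder and wide_floor below 0.01 m and z of holder in the frame of wide_floor between -0.003 and 0.0025 m and angle between holder's own z axis and vertical below 0.05 rad and angle between the x axis of holder and the x axis of stage, either way round below 0.15 rad) and (horizontal distance between strip and narrow_floor below 0.01 m and z of strip in the frame of narrow_floor between -0.003 and 0.0025 m and angle between strip's own z axis and vertical below 0.05 rad and angle between the x axis of strip and the y axis of stage, either way round below 0.15 rad))).
It fails at once if a bystander is moved by more than 30 mm (distance of any of loupe, vial, gembox, spatula, pen, cell from where it was at the start of the episode above 0.03 m).
It also fails if it takes over 72 s, if anything falls off the work surface, if the arm or the gripper's body presses on something with over 40 N, if the wrist force passes 120 N, or if a joint passes its speed limit or range.

ROBOT

A 6-joint arm with a two-finger parallel gripper is mounted at the origin on the work surface. World frame = base frame: x ahead of the robot, y to its left, z up, the work surface at z = 0. Lengths are in m, angles in rad, forces in N, time in s.
With the tool pointing down it reaches from about 0.375 to 0.975 m from the base axis. Payload 3.8 kg.
Tool frame: the origin (TCP) lies between the finger pads; the fingertips stand 17 mm ahead of it and the grasp point (between the pads) lies 2 mm behind it; z points along the fingers, y is the direction in which the jaws open and shut (so a half turn about z gives the same grasp; the last joint's range is limited). The gripper opens to 88 mm and grips with 3 to 60 N. Pads are 18 mm wide; open, the fingers measure 123 mm over their backs; the gripper's body (75 mm by 187 mm) begins 45 mm behind the grasp point.
Start: joints at [1.084, 0.264, 1.604, -0, 1.274, -0.037], TCP at [0.293, 0.608, 0.256] pointing down, gripper open.
Joint ranges: [-2.63, 2.63], [-0.94, 2.18], [0.31, 2.57], [-1.31, 4.45], [0, 2.66], [-2.55, 2.55]. Speed limits (rad/s): [2.57, 2.57, 3.14, 3.14, 3.14, 3.14].

INTERFACE

Orientations are given as a unit quaternion [w, x, y, z].
In Python, from bench import arm gives the robot as it stands.
- The arm moves only by the tool arm_command, never from a script. Its arguments are lists of equal length, an entry for each row: "travel": the shift along the tool's x, y, z in cm, a list of three; "dr": the turn, a rotation vector about the tool's x, y, z in rad, a list of three; "fingers": the closure, from -1 (fully open) to 1 (shut), so that 0 is half open. In form: {"travel": [[x, y, z], ...], "dr": [[ax, ay, az], ...], "fingers": [fingers, ...]}. A call has 1 to 8 rows; each row shifts and turns the commanded pose from where the row before left it, along the tool's axes as they then stand; what a row does not reach is not made up. A row lasts 1/12 s, in which the tool goes at most 41.7 mm and 7.16 degrees, less where a joint would pass 70% of its speed; a pose out of reach is approached as far as the arm can. A call with a gripper value outside its range is refused whole. The fingers move at their own pace and stop on an object; "squeeze" is the grip in N (left out, the last holds). Time passes only in rows, so rows that do not move let the fingers close. It gives the time, the measured TCP pose, the force and the opening at its end, in the units of the state.
- arm.get_obs(): the state, without advancing time (a new reading comes with each control period).
- arm.camera(name): name is "scene" or "top" or "wrist"; returns a dict with "image" (420x560x3 uint8, blue, green, red), "fx", "fy", "cx", "cy" (pixels), "xyz" and "rotation" of the camera in the world. Camera axes: x right, y down, z forward; pixel columns grow to the right and rows downward; lengths in m; the calibration is good to about 2 mm. The wrist camera is an equidistant fisheye: a pixel r from the principal point sees the ray r / f radians off the axis. A picture is of the moment at which its call begins. There is no depth.
- arm.hand_in(): hands the job in, once; it reports no verdict.
The state is a dict: "clock": time; "joint_pos": joint angles; "joint_velocities": joint speeds; "effort": joint torques, N m; "position": TCP position; "orientation": TCP orientation; "ft_force": force on the tool from outside, world axes, zero at the start; "torque": the same for the moment, N m; "finger_gap": finger opening in m.
Only numpy, scipy, OpenCV 4.12 (cv2) and the standard library are available. Lean on these libraries where they do the work, as an engineer would, in place of code of your own. Each camera call takes 0.05 s, during which the arm holds its last target.

## Working session

There is one attempt and no reset: what is moved stays moved. The work goes in short steps, Python scripts to look and compute and a tool call to move; the robot and the scene stay as the last step left them, time stands still between calls to the robot, and variables do not carry over. Pictures are saved under pics/ and viewed, and the job is handed in when it is done.

Besides the shell and the picture viewer there is one more tool, called after "Call:" by a JSON object that holds its "method" and its "body". arm_command: Moves the arm, as the interface text tells. Its arguments: {"type":"object","properties":{"travel":{"type":"array"},"dr":{"type":"array"},"fingers":{"type":"array"},"squeeze":{"type":"number"}},"required":["travel","dr","fingers"]}

```bash
mkdir -p pics; ls; python3 - <<'E'
from bench import arm
import cv2
print(arm.get_obs())
for n in ["scene","top","wrist"]:
    c=arm.camera(n); cv2.imwrite(f"pics/{n}0.png",c["image"]); print(n,{k:v for k,v in c.items() if k!="image"})
E
```

```text
pics
{'clock': 0.0, 'joint_pos': array([ 1.08407952e+00,  2.64757358e-01,  1.60535677e+00,  8.10622791e-06,
        1.27369586e+00, -3.68965078e-02]), 'joint_velocities': array([ 2.04569362e-03, -4.06759943e-04,  1.33672035e-04, -3.79486748e-05,
       -6.67412990e-04, -4.82289029e-04]), 'effort': array([ 2.37529166e-03, -5.02087390e+01, -3.56891119e+01,  7.29693915e-02,
        2.92235229e-02, -1.60105701e-04]), 'position': array([0.29317786, 0.60726638, 0.25439443]), 'orientation': array([-2.90694022e-04,  2.23019800e-01,  9.74813285e-01, -1.06988486e-03]), 'ft_force': array([0.06015793, 0.22258955, 0.37763763]), 'torque': array([ 0.00996393, -0.01974377, -0.02206535]), 'finger_gap': 0.08810383907207787}
scene {'fx': 480.4382140898394, 'fy': 480.4382140898394, 'cx': 278.8968569188452, 'cy': 218.40351002759436, 'xyz': array([ 1.10061153, -0.49016909,  1.11993167]), 'rotation': array([-0.27890454,  0.87532715,  0.37459514, -0.12527219])}
top {'fx': 461.5711577102333, 'fy': 461.5711577102333, 'cx': 270.27420514190993, 'cy': 211.08503500083262, 'xyz': array([ 0.41366206, -0.02740629,  1.61001719]), 'rotation': array([-0.04142085,  0.70721598, -0.70521631,  0.02828122])}
wrist {'fx': 325.19226210127806, 'fy': 325.19226210127806, 'cx': 281.9881175810346, 'cy': 209.53115585740002, 'xyz': array([0.23008229, 0.63663158, 0.38424909]), 'rotation': array([0.11685611, 0.83895213, 0.52651619, 0.07269575])}
```

View pics/top0.png

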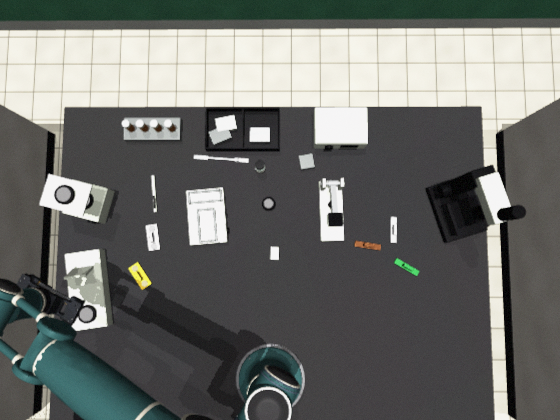

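View pics/scene0.png

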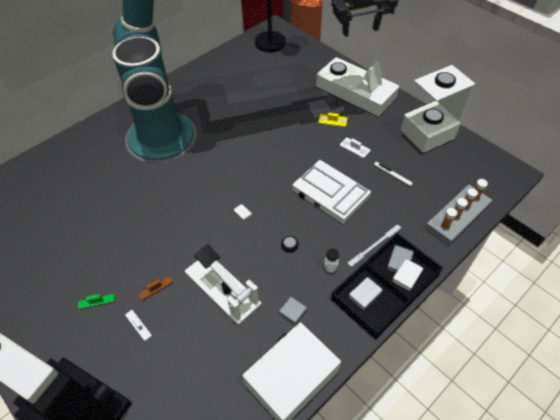

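View pics/wrist0.png

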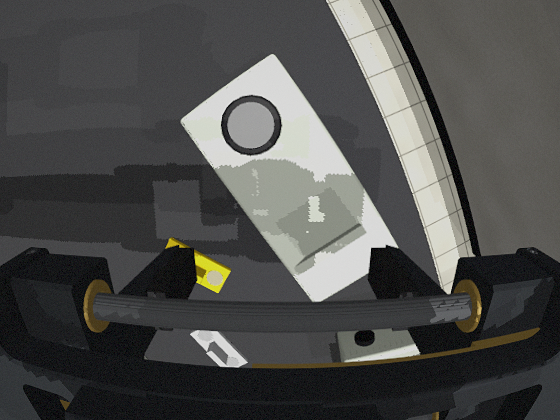

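The top view shows these candidates:
- **Holder shape:** white at (152,237) and yellow at (140,276). The white one has windows and fits the description.
- **Strip shape:** bare/white at (393,230), brown at (368,245) and green at (406,267). The bare one fits.
- **Fixtures:** the stage is at (207,216) and the switch at (331,210).

I'll enlarge these to confirm.

```bash
python3 - <<'E'
import cv2,numpy as np
im=cv2.imread("pics/top0.png")
def cr(x0,y0,x1,y1,s): return cv2.resize(im[y0:y1,x0:x1],None,fx=s,fy=s,interpolation=cv2.INTER_NEAREST)
cv2.imwrite("pics/c1.png",cr(120,170,240,260,6))
cv2.imwrite("pics/c2.png",cr(310,165,430,280,5))
E
```

```text
(no output)
```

View pics/c1.png

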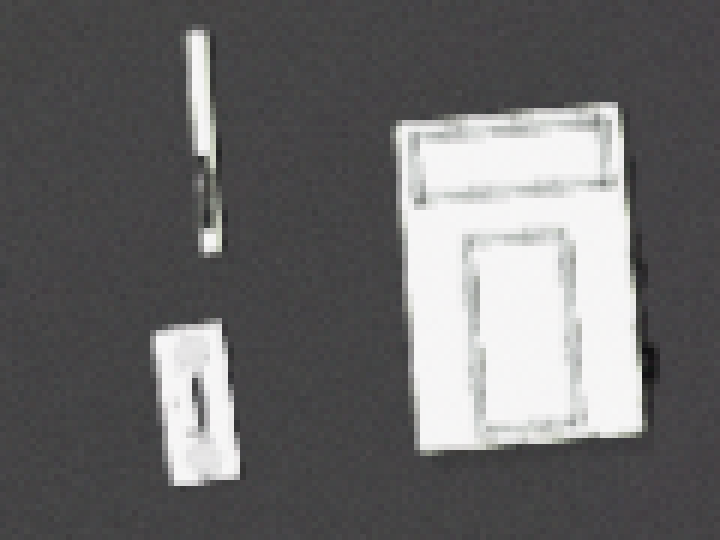

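View pics/c2.png

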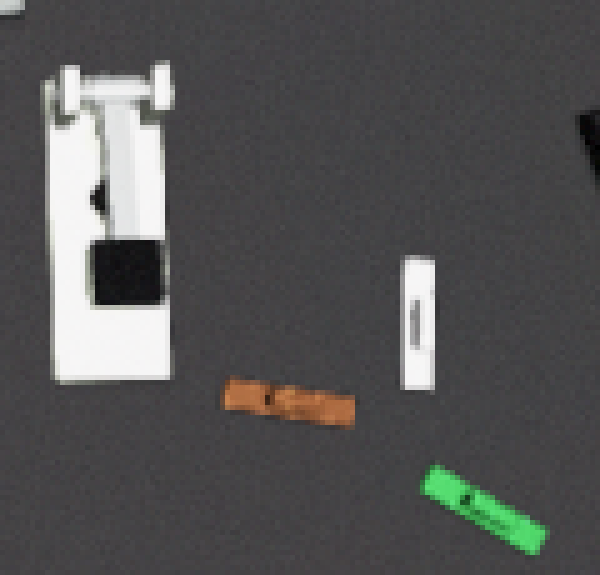

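```bash
cat > h.py <<'E'
import cv2,numpy as np
from scipy.spatial.transform import Rotation as R
def rot(q): return R.from_quat([q[1],q[2],q[3],q[0]]).as_matrix()
def rays(c,uv,fish=False):
    uv=np.atleast_2d(uv).astype(float); x=(uv[:,0]-c["cx"])/c["fx"]; y=(uv[:,1]-c["cy"])/c["fy"]
    if fish:
        r=np.hypot(x,y)+1e-12; d=np.stack([x/r*np.sin(r),y/r*np.sin(r),np.cos(r)],1)
    else: d=np.stack([x,y,np.ones_like(x)],1)
    return d@rot(c["rotation"]).T
def plane(c,uv,z,fish=False):
    d=rays(c,uv,fish); o=np.asarray(c["xyz"]); t=(z-o[2])/d[:,2]; return o+d*t[:,None]
def project(c,P,fish=False):
    p=(np.atleast_2d(P)-c["xyz"])@rot(c["rotation"])
    if fish:
        s=np.hypot(p[:,0],p[:,1]); th=np.arctan2(s,p[:,2]); a=p[:,:2]/s[:,None]*th[:,None]
    else: a=p[:,:2]/p[:,2:]
    return a*[c["fx"],c["fy"]]+[c["cx"],c["cy"]]
def mrect(c,mask,seed,z,fish=False):
    n,lab=cv2.connectedComponents(mask.astype(np.uint8)); l=lab[seed[1],seed[0]]; assert l
    cs,_=cv2.findContours((lab==l).astype(np.uint8),cv2.RETR_EXTERNAL,cv2.CHAIN_APPROX_NONE)
    P=plane(c,cs[0][:,0,:],z,fish)[:,:2]
    r=cv2.minAreaRect((P*1000).astype(np.float32)); return r
E
python3 - <<'E'
from bench import arm
from h import *
c=arm.camera("top"); im=c["image"]; big=cv2.resize(im,None,fx=4,fy=4,interpolation=cv2.INTER_CUBIC)
c4=dict(c); 
for k in("fx","fy"): c4[k]*=4
c4["cx"]=c["cx"]*4+1.5; c4["cy"]=c["cy"]*4+1.5
g=cv2.cvtColor(big,cv2.COLOR_BGR2GRAY)
m=g>160
m=cv2.morphologyEx(m.astype(np.uint8),cv2.MORPH_CLOSE,np.ones((9,9)))
for n,s,z in[("holder",(152,228),.008),("strip",(393,222),.008),("stage",(190,220),.03),("switch",(325,235),.018),("pen",(154,185),.014),("cell",(275,253),.012),("gem",(307,161),.022)]:
    try: print(n,mrect(c4,m,(s[0]*4,s[1]*4),z))
    except Exception as e: print(n,e)
mp=(g<60)
print("paddle",mrect(c4,mp,(336*4,219*4),.124))
print("loupe",mrect(c4,mp,(268*4,203*4),.018))
E
```

```text
holder ((481.18304443359375, 413.57061767578125), (92.00335693359375, 41.87196350097656), 8.873888969421387)
strip ((509.8485107421875, -422.8130798339844), (21.546377182006836, 91.0448989868164), 88.68042755126953)
stage ((553.3362426757812, 223.4356689453125), (192.16493225097656, 131.47152709960938), 5.276933193206787)
switch ((579.074951171875, -211.0189208984375), (219.9692840576172, 88.60350036621094), 0.8410584330558777)
pen ((658.2850341796875, 414.7619934082031), (83.23474884033203, 12.790191650390625), 5.685502052307129)
cell ((427.54022216796875, -11.633440017700195), (30.309492111206055, 45.980892181396484), 87.41502380371094)
gem ((747.4970703125, -122.66869354248047), (47.850364685058594, 47.49761199951172), 10.062188148498535)
paddle ((535.4644775390625, -208.49168395996094), (39.60105514526367, 44.80440902709961), 0.1422160416841507)Traceback (most recent call last):
  File "<stdin>", line 15, in <module>
  File "h.py", line 19, in mrect
    n,lab=cv2.connectedComponents(mask.astype(np.uint8)); l=lab[seed[1],seed[0]]; assert l
                                                                                         ^
AssertionError
```

```bash
python3 - <<'E'
from bench import arm
from h import *
for nm,seed in (("top",(190,220)),("scene",(312,200))):
    c=arm.camera(nm); im=c["image"]; big=cv2.resize(im,None,fx=4,fy=4,interpolation=cv2.INTER_CUBIC)
    c4=dict(c)
    for k in("fx","fy"): c4[k]*=4
    c4["cx"]=c["cx"]*4+1.5; c4["cy"]=c["cy"]*4+1.5
    g=cv2.cvtColor(big,cv2.COLOR_BGR2GRAY)
    q=R.from_euler('z',5.28,degrees=True).as_matrix()[:2,:2]
    cor=np.array([[-89,-59],[89,-59],[89,59],[-89,59]])/1000@q.T+[.5533,.2234]
    uv=project(c4,np.c_[cor,np.full(4,.030)])
    pm=np.zeros(g.shape,np.uint8); cv2.fillConvexPoly(pm,uv.astype(np.int32),1)
    x0,y0,w,h=cv2.boundingRect(uv.astype(np.int32))
    print(nm,np.percentile(g[pm>0],[1,5,10,20,50,90]))
    m=((g<235 if nm=="top" else g<190)&(pm>0)).astype(np.uint8)
    m=cv2.morphologyEx(m,cv2.MORPH_CLOSE,np.ones((9,9)))
    cs,_=cv2.findContours(m,cv2.RETR_EXTERNAL,cv2.CHAIN_APPROX_NONE)
    v=big.copy()
    for k in cs:
        if cv2.contourArea(k)<1500: continue
        P=plane(c4,k[:,0,:],.036)[:,:2]; r=cv2.minAreaRect((P*1000).astype(np.float32)); print(r)
        cv2.drawContours(v,[k],-1,(0,0,255),1)
    cv2.imwrite(f"pics/rim_{nm}.png",cv2.resize(v[y0-40:y0+h+40,x0-40:x0+w+40],None,fx=1.5,fy=1.5))
E
```

```text
top [174. 193. 205. 221. 245. 246.]
((523.402587890625, 219.89605712890625), (118.0675277709961, 68.56724548339844), 5.060459613800049)
((619.1129150390625, 228.7626953125), (46.32664108276367, 118.7455062866211), 5.289903163909912)
scene [146. 156. 167. 193. 238. 240.]
((620.1654663085938, 226.96444702148438), (42.88490676879883, 115.0693359375), 5.856241703033447)
((522.733642578125, 219.9954376220703), (112.77531433105469, 65.08216857910156), 5.252665042877197)
```

View pics/rim_top.png

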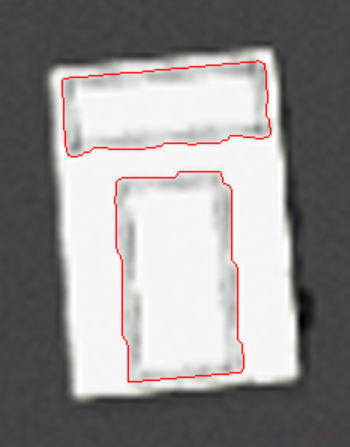

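View pics/rim_scene.png

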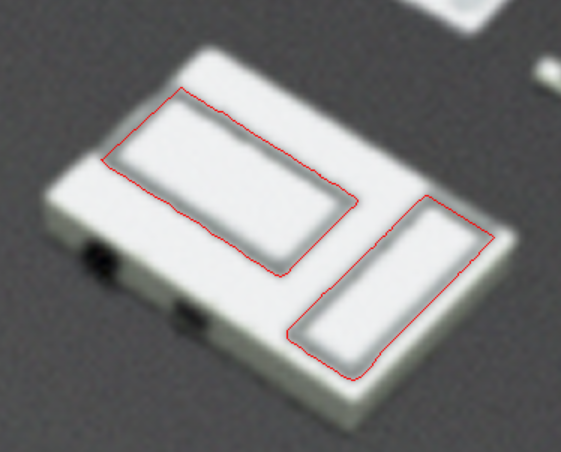

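The crops confirm the choices. The holder is white with two windows at (152,237) and the bare strip is at (393,230). The yellow, brown and green lookalikes are not meant. Measured sizes agree: 92x42, 91x21.5 and 192x131 mm. The wide compartment is at about (0.523, 0.220), the narrow one at about (0.6195, 0.228), and the yaw is 5.25°.

```bash
cat > plan.py <<'E'
import sys,numpy as np
from bench import arm
from h import *
# usage: plan.py x y z jawdeg
def plan(x,y,z,jaw):
    o=arm.get_obs(); p=np.array(o["position"]); M=rot(o["orientation"])
    cur=np.degrees(np.arctan2(M[1,1],M[0,1]))
    print("clock %.2f"%o["clock"],"pos",p.round(4),"jaw %.2f"%cur,"tilt",np.degrees(np.arccos(-M[2,2])).round(2),"j",o["joint_pos"].round(2),"f",o["ft_force"].round(1),"gap",round(o["finger_gap"],4))
    d=np.array([x,y,z])-p; a=np.radians(jaw)
    T=np.array([[np.sin(a),np.cos(a),0],[-np.cos(a),np.sin(a),0],[0,0,-1]])
    rv=R.from_matrix(M.T@T).as_rotvec()
    if abs(np.linalg.norm(rv))<1e-9: rv*=0
    n=int(max(np.ceil(np.linalg.norm(d)/.035),np.ceil(np.linalg.norm(rv)/.115),1))
    print("rows",n,"world d",d.round(4),"rv",rv.round(3))
    rr=np.round(rv/n,3); W=M.copy(); left=d.copy(); rows=[]
    for i in range(n):
        t=np.round(W.T@(left/(n-i))*100,2); rows.append(t.tolist()); left-=W@t/100; W=W@R.from_rotvec(rr).as_matrix()
    print([*rows]); print("dr",rr.tolist())
plan(*map(float,sys.argv[1:5]))
E
python3 plan.py .481 .414 .15 98.9
```

```text
clock 0.30 pos [0.2934 0.6077 0.2553] jaw 64.23 tilt 0.04 j [ 1.08  0.26  1.6  -0.    1.27 -0.04] f [-0.5  0.3 -0. ] gap 0.088Traceback (most recent call last):
  File "plan.py", line 19, in <module>
    plan(*map(float,sys.argv[1:5]))
    ~~~~^^^^^^^^^^^^^^^^^^^^^^^^^^^
  File "plan.py", line 11, in plan
    rv=R.from_matrix(M.T@T).as_rotvec()
       ~~~~~~~~~~~~~^^^^^^^
  File "scipy/spatial/transform/_rotation.pyx", line 1143, in scipy.spatial.transform._rotation.Rotation.from_matrix
ValueError: Non-positive determinant (left-handed or null coordinate frame) in rotation matrix 0: [[-8.22395154e-01  5.68916700e-01 -1.67148759e-05]
 [ 5.68916533e-01  8.22394934e-01  7.42443563e-04]
 [-4.36134771e-04 -6.01072619e-04  9.99999724e-01]].
```

```bash
sed -i 's/T=np.array.*/T=np.array([[-np.sin(a),np.cos(a),0],[np.cos(a),np.sin(a),0],[0,0,-1]])/' plan.py
python3 plan.py .481 .414 .15 98.9
```

```text
clock 0.30 pos [0.2934 0.6077 0.2553] jaw 64.23 tilt 0.04 j [ 1.08  0.26  1.6  -0.    1.27 -0.04] f [-0.5  0.3 -0. ] gap 0.088
rows 9 world d [ 0.1876 -0.1937 -0.1053] rv [-0.001 -0.    -0.605]
[[-2.81, -1.03, 1.17], [-2.74, -1.22, 1.17], [-2.65, -1.4, 1.17], [-2.55, -1.57, 1.17], [-2.44, -1.74, 1.17], [-2.32, -1.9, 1.17], [-2.19, -2.05, 1.17], [-2.04, -2.19, 1.17], [-1.89, -2.31, 1.17]]
dr [-0.0, -0.0, -0.067]
```

Call:
{"method": "arm_command", "body": {"travel": [[-2.8,-1.0,1.2],[-2.7,-1.2,1.2],[-2.7,-1.4,1.2],[-2.5,-1.6,1.2],[-2.4,-1.7,1.2],[-2.3,-1.9,1.2],[-2.2,-2.0,1.2],[-2.0,-2.2,1.2]], "dr": [[0,0,-0.067],[0,0,-0.067],[0,0,-0.067],[0,0,-0.067],[0,0,-0.067],[0,0,-0.067],[0,0,-0.067],[0,0,-0.067]], "fingers": [-1,-1,-1,-1,-1,-1,-1,-1]}}

```text
clock: 0.97
position: [0.4601, 0.4358, 0.1593]
orientation: [0.0, -0.045, 0.999, 0.0]
ft_force: [0.7, 0.8, 0.0]
finger_gap: 0.0878
```

```bash
python3 plan.py .481 .414 .15 98.9;  python3 - <<'E'
from bench import arm
from h import *
c=arm.camera("wrist"); cv2.imwrite("pics/w1.png",c["image"])
print(project(c,[[.481,.414,.032]],True))
E
```

```text
clock 0.97 pos [0.4601 0.4358 0.1593] jaw 95.14 tilt 0.02 j [ 0.72  0.26  1.79 -0.    1.09 -0.94] f [0.7 0.8 0. ] gap 0.0878
rows 1 world d [ 0.0209 -0.0218 -0.0093] rv [ 0.     0.    -0.066]
[[-1.89, -2.36, 0.93]]
dr [0.0, 0.0, -0.066]
[[255.1800271  228.15599103]]
```

View pics/w1.png

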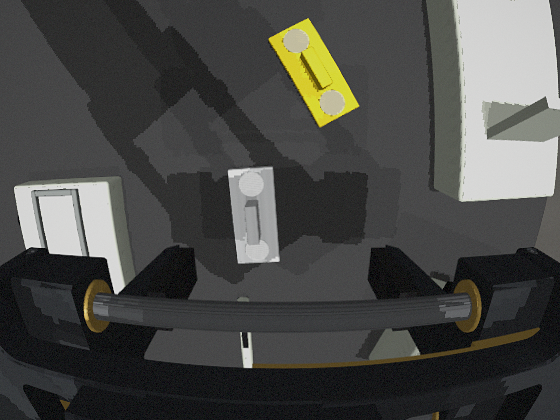

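The wrist view shows the holder at (254,215) with its rib at (252,222). The yellow lookalike is at (314,72). I'll measure the holder here.

```bash
python3 - <<'E'
from bench import arm
from h import *
c=arm.camera("wrist"); im=c["image"]; hsv=cv2.cvtColor(im,cv2.COLOR_BGR2HSV); g=hsv[...,2]
m=((g>120)&(hsv[...,1]<60)).astype(np.uint8); m=cv2.morphologyEx(m,cv2.MORPH_CLOSE,np.ones((5,5)))
print("plate",mrect(c,m,(234,190),.008,True))
b=cv2.resize(im[150:280,200:310],None,fx=5,fy=5,interpolation=cv2.INTER_NEAREST); cv2.imwrite("pics/w1c.png",b)
print(arm.get_obs()["position"])
E
```

```text
Traceback (most recent call last):
  File "h.py", line 19, in mrect
    n,lab=cv2.connectedComponents(mask.astype(np.uint8)); l=lab[seed[1],seed[0]]; assert l
                                                                                         ^
AssertionError
```

```bash
python3 - <<'E'
from bench import arm
from h import *
c=arm.camera("wrist"); im=c["image"]; hsv=cv2.cvtColor(im,cv2.COLOR_BGR2HSV); g=hsv[...,2]
b=cv2.resize(im[150:280,180:330],None,fx=4,fy=4,interpolation=cv2.INTER_NEAREST); cv2.imwrite("pics/w1c.png",b)
print(im[190,225:290:4].tolist(),arm.get_obs()["position"])
for t in (100,120,140):
    m=((g>t)&(hsv[...,1]<60)).astype(np.uint8); m=cv2.morphologyEx(m,cv2.MORPH_CLOSE,np.ones((5,5)))
    for s in((240,190),(245,250),(265,230)):
        try: print(t,"plate",mrect(c,m,s,.008,True))
        except Exception: print("x")
E
```

```text
[[40, 38, 36], [37, 42, 38], [123, 123, 120], [164, 164, 164], [157, 158, 156], [194, 195, 194], [195, 196, 194], [199, 198, 198], [199, 200, 200], [195, 195, 195], [191, 192, 191], [167, 167, 165], [162, 164, 161], [163, 160, 160], [35, 35, 36], [43, 40, 38], [42, 40, 43]] [0.45970038 0.43479672 0.15824782]
100 plate ((479.0348815917969, 410.8509216308594), (90.84282684326172, 40.157283782958984), 8.636629104614258)
100 plate ((479.0348815917969, 410.8509216308594), (90.84282684326172, 40.157283782958984), 8.636629104614258)
100 plate ((479.0348815917969, 410.8509216308594), (90.84282684326172, 40.157283782958984), 8.636629104614258)
120 plate ((478.932861328125, 410.8408508300781), (90.63175964355469, 39.90532302856445), 8.790030479431152)
120 plate ((478.932861328125, 410.8408508300781), (90.63175964355469, 39.90532302856445), 8.790030479431152)
120 plate ((478.932861328125, 410.8408508300781), (90.63175964355469, 39.90532302856445), 8.790030479431152)
140 plate ((478.9702453613281, 410.91943359375), (90.34054565429688, 39.847110748291016), 8.62500286102295)
140 plate ((478.9702453613281, 410.91943359375), (90.34054565429688, 39.847110748291016), 8.62500286102295)
140 plate ((478.9702453613281, 410.91943359375), (90.34054565429688, 39.847110748291016), 8.62500286102295)
```

View pics/w1c.png

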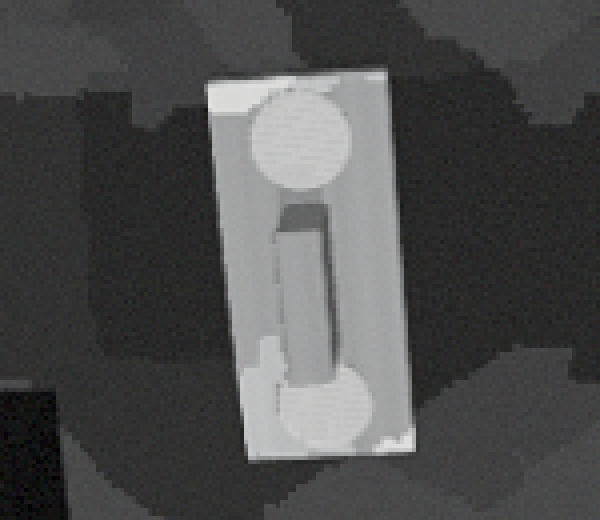

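```bash
python3 plan.py .479 .411 .03 98.7
```

```text
clock 1.12 pos [0.4597 0.4348 0.1582] jaw 94.71 tilt 0.16 j [ 0.72  0.26  1.79  0.    1.09 -0.93] f [ 0.3 -0.5  0.1] gap 0.0882
rows 4 world d [ 0.0193 -0.0238 -0.1282] rv [-0.002 -0.002 -0.07 ]
[[-0.44, -0.63, 3.21], [-0.43, -0.63, 3.21], [-0.41, -0.64, 3.2], [-0.39, -0.65, 3.21]]
dr [-0.0, -0.001, -0.017]
```

Call:
{"method": "arm_command", "body": {"travel": [[-0.9,-1.2,1.0],[-0.8,-1.3,1.5],[0,0,2.5],[0,0,2.5],[0,0,2.0],[0,0,1.5],[0,0,0]], "dr": [[0,0,-0.035],[0,0,-0.035],[0,0,0],[0,0,0],[0,0,0],[0,0,0],[0,0,0]], "fingers": [-1,-1,-1,-1,-1,-1,-1]}}

```text
clock: 1.7
position: [0.4758, 0.4133, 0.0465]
orientation: [-0.003, -0.078, 0.997, -0.001]
ft_force: [-1.4, -0.4, 0.3]
finger_gap: 0.0879
```

```bash
python3 plan.py .479 .411 .029 98.7;  python3 - <<'E'
from bench import arm
from h import *
c=arm.camera("wrist"); cv2.imwrite("pics/w2.png",c["image"])
E
```

```text
clock 1.70 pos [0.4758 0.4133 0.0465] jaw 98.96 tilt 0.33 j [ 0.68  0.38  1.87  0.    0.9  -1.05] f [-1.4 -0.4  0.3] gap 0.0879
rows 1 world d [ 0.0032 -0.0023 -0.0175] rv [-0.002 -0.005  0.005]
[[-0.28, -0.28, 1.75]]
dr [-0.002, -0.005, 0.005]
```

View pics/w2.png

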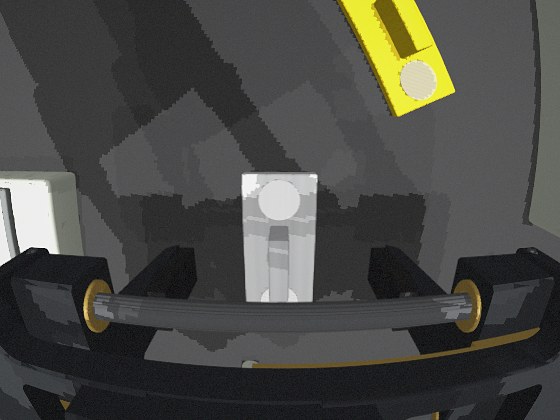

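The rib at (279,262) is centred between the fingers. Next I descend the last bit and close.

Call:
{"method": "arm_command", "body": {"travel": [[-0.3,-0.3,0.9],[0,0,0.8],[0,0,0],[0,0,0],[0,0,0],[0,0,0],[0,0,0],[0,0,0]], "dr": [[0,0,0],[0,0,0],[0,0,0],[0,0,0],[0,0,0],[0,0,0],[0,0,0],[0,0,0]], "fingers": [-1,-1,-1,1,1,1,1,1], "squeeze": 25}}

```text
clock: 2.42
position: [0.4823, 0.4115, 0.0332]
orientation: [0.0, -0.078, 0.997, 0.0]
ft_force: [-0.4, 0.5, -0.9]
finger_gap: 0.0567
```

```bash
python3 plan.py .479 .411 .2 98.7
```

```text
clock 2.42 pos [0.4823 0.4115 0.0332] jaw 98.95 tilt 0.04 j [ 0.67  0.4   1.87 -0.    0.87 -1.06] f [-0.4  0.5 -0.9] gap 0.0567
rows 5 world d [-0.0033 -0.0005  0.1668] rv [0.    0.001 0.004]
[[0.07, 0.0, -3.34], [0.06, 0.0, -3.34], [0.07, 0.0, -3.33], [0.06, 0.01, -3.34], [0.07, 0.0, -3.33]]
dr [0.0, 0.0, 0.001]
```

Call:
{"method": "arm_command", "body": {"travel": [[0.3,0,0.3],[0,0,0],[0,0,0],[0,0,0],[0,0,0],[0,0,0],[0,0,0],[0,0,0]], "dr": [[0,0,0],[0,0,0],[0,0,0],[0,0,0],[0,0,0],[0,0,0],[0,0,0],[0,0,0]], "fingers": [1,1,1,1,1,1,1,1]}}

```text
clock: 3.08
position: [0.4792, 0.4109, 0.0298]
orientation: [0.0, -0.078, 0.997, 0.0]
ft_force: [-0.3, -0.2, 0.1]
finger_gap: 0.0099
```

Call:
{"method": "arm_command", "body": {"travel": [[0,0,0],[0,0,0],[0,0,0],[0,0,0],[0,0,0],[0,0,0]], "dr": [[0,0,0],[0,0,0],[0,0,0],[0,0,0],[0,0,0],[0,0,0]], "fingers": [1,1,1,1,1,1]}}

```text
clock: 3.58
position: [0.4792, 0.4109, 0.0298]
orientation: [0.0, -0.078, 0.997, 0.0]
ft_force: [0.0, 0.1, 0.7]
finger_gap: 0.0098
```

```bash
python3 plan.py .479 .411 .15 98.7
```

```text
clock 3.58 pos [0.4792 0.4109 0.0298] jaw 98.95 tilt 0.01 j [ 0.67  0.4   1.87  0.    0.86 -1.06] f [0.  0.1 0.7] gap 0.0098
rows 4 world d [-2.000e-04  1.000e-04  1.202e-01] rv [0.    0.    0.004]
[[0.0, 0.0, -3.01], [0.01, 0.01, -3.0], [0.0, 0.0, -3.01], [0.01, 0.01, -3.0]]
dr [0.0, 0.0, 0.001]
```

Gripped at 9.8 mm, which matches the rib. Lifting 16 cm straight up.

Call:
{"method": "arm_command", "body": {"travel": [[0,0,-1],[0,0,-2.5],[0,0,-3.5],[0,0,-3.5],[0,0,-3.5],[0,0,-2],[0,0,0]], "dr": [[0,0,0],[0,0,0],[0,0,0],[0,0,0],[0,0,0],[0,0,0],[0,0,0]], "fingers": [1,1,1,1,1,1,1]}}

```text
clock: 4.17
position: [0.482, 0.413, 0.1972]
orientation: [0.005, -0.078, 0.997, 0.003]
ft_force: [1.3, 1.7, -0.5]
finger_gap: 0.0102
```

```bash
python3 plan.py .46 .22 .19 95.25;  python3 - <<'E'
from bench import arm
from h import *
c=arm.camera("wrist"); cv2.imwrite("pics/w3.png",c["image"])
E
```

```text
clock 4.17 pos [0.482  0.413  0.1972] jaw 98.95 tilt 0.64 j [ 0.67  0.22  1.76 -0.    1.14 -1.06] f [ 1.3  1.7 -0.5] gap 0.0102
rows 6 world d [-0.022  -0.193  -0.0072] rv [0.006 0.01  0.065]
[[0.86, -3.12, 0.09], [0.83, -3.13, 0.1], [0.8, -3.14, 0.11], [0.76, -3.15, 0.11], [0.72, -3.15, 0.11], [0.69, -3.17, 0.12]]
dr [0.001, 0.002, 0.011]
```

View pics/w3.png

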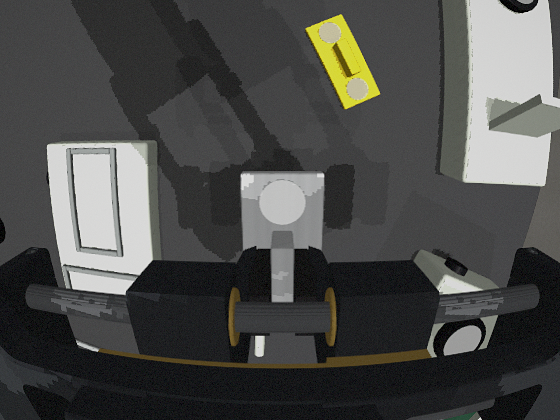

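The holder is held level at (283,200). The stage shows at (100,200), with the wide compartment at (93,200).

```bash
python3 - <<'E'
from bench import arm
from h import *
c=arm.camera("wrist"); im=c["image"]; print(arm.get_obs()["position"])
cv2.imwrite("pics/w4.png",cv2.resize(im[125:275,40:175],None,fx=4,fy=4,interpolation=cv2.INTER_NEAREST))
g=cv2.cvtColor(im,cv2.COLOR_BGR2GRAY)
m=(g>185)
n,lab=cv2.connectedComponents(m.astype(np.uint8),connectivity=4); l=lab[200,92]
k=(lab==l).astype(np.uint8); cs,_=cv2.findContours(k,cv2.RETR_EXTERNAL,cv2.CHAIN_APPROX_NONE)
for z in(.03,.036):
    P=plane(c,cs[0][:,0,:],z,True)[:,:2]; print(z,cv2.minAreaRect((P*1000).astype(np.float32)))
# rim outer: grey inside stage
m2=((g<185)&(g>70)).astype(np.uint8)
n,lab=cv2.connectedComponents(m2,connectivity=8)
print(g[200,60:130].tolist())
print(g[140:265,92].tolist())
E
```

```text
[0.47947328 0.41098285 0.19097995]
0.03 ((520.5762939453125, 215.72186279296875), (104.26213073730469, 47.953147888183594), 5.143726825714111)
0.036 ((518.3283081054688, 219.47972106933594), (102.12821960449219, 46.971702575683594), 5.143733024597168)
[214, 215, 214, 215, 214, 215, 214, 215, 217, 149, 162, 167, 136, 56, 45, 168, 220, 216, 214, 215, 215, 215, 215, 215, 216, 215, 215, 215, 215, 215, 215, 214, 216, 216, 215, 215, 214, 216, 215, 216, 216, 216, 216, 214, 216, 216, 216, 216, 216, 215, 218, 181, 162, 162, 171, 153, 83, 34, 192, 220, 217, 217, 216, 215, 217, 217, 218, 216, 215, 217]
[70, 67, 82, 99, 118, 187, 217, 215, 217, 220, 110, 153, 162, 161, 162, 147, 155, 220, 217, 215, 215, 215, 214, 214, 215, 215, 214, 216, 216, 214, 216, 213, 216, 216, 215, 215, 214, 216, 215, 214, 217, 215, 216, 215, 215, 216, 215, 214, 216, 215, 215, 215, 215, 216, 214, 216, 215, 213, 216, 214, 216, 216, 214, 216, 216, 215, 215, 216, 216, 215, 215, 216, 216, 215, 214, 215, 216, 215, 215, 214, 216, 216, 215, 215, 214, 216, 216, 216, 215, 215, 214, 215, 215, 216, 214, 214, 215, 215, 215, 214, 216, 216, 215, 214, 215, 215, 215, 215, 219, 194, 82, 49, 142, 164, 161, 154, 177, 211, 215, 215, 214, 214, 216, 215, 214]
```

View pics/w4.png

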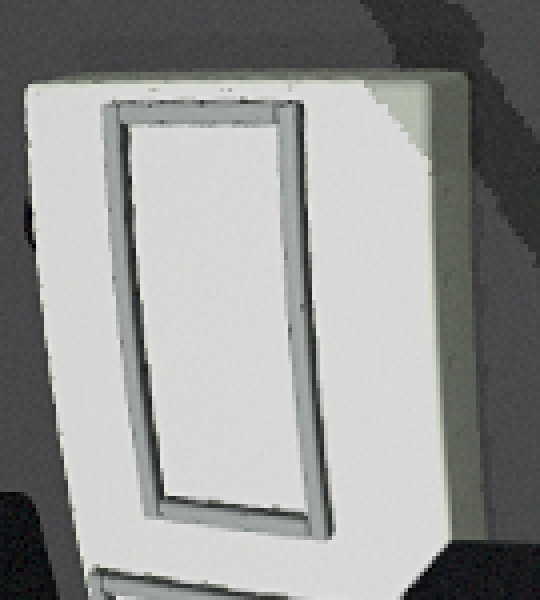

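The rims give wide_floor ≈ (0.520, 0.2175), with inner size 105x51 mm. That is the same 2–3 mm offset from the top camera as the holder showed. I'll use the wrist-based values.

```bash
python3 plan.py .5205 .2175 .12 95.25
```

```text
clock 4.27 pos [0.4795 0.411  0.191 ] jaw 98.95 tilt 0.13 j [ 0.67  0.23  1.77 -0.    1.14 -1.06] f [ 0.3 -0.4 -2.2] gap 0.0096
rows 7 world d [ 0.041  -0.1935 -0.071 ] rv [0.001 0.002 0.065]
[[-0.15, -2.82, 1.01], [-0.17, -2.82, 1.01], [-0.2, -2.82, 1.01], [-0.22, -2.82, 1.01], [-0.25, -2.82, 1.01], [-0.27, -2.81, 1.02], [-0.3, -2.81, 1.01]]
dr [0.0, 0.0, 0.009]
```

Call:
{"method": "arm_command", "body": {"travel": [[-0.2,-2,0],[-0.2,-3,0],[-0.2,-3,0.5],[-0.2,-3.5,1],[-0.2,-3.5,1.5],[-0.3,-2.8,2],[-0.3,-2,2],[0,0,0]], "dr": [[0,0,0.009],[0,0,0.009],[0,0,0.009],[0,0,0.009],[0,0,0.009],[0,0,0.009],[0,0,0.011],[0,0,0]], "fingers": [1,1,1,1,1,1,1,1]}}

```text
clock: 4.93
position: [0.5158, 0.2112, 0.1125]
orientation: [-0.006, -0.044, 0.999, -0.003]
ft_force: [-1.2, -0.6, -1.2]
finger_gap: 0.0101
```

```bash
python3 - <<'E'
from bench import arm
from h import *
c=arm.camera("wrist"); c=arm.camera("wrist"); cv2.imwrite("pics/w5.png",c["image"])
E
python3 plan.py .5205 .2175 .061 95.25
```

```text
clock 5.03 pos [0.5182 0.2151 0.1166] jaw 95.11 tilt 0.38 j [ 0.35  0.18  1.98  0.    0.99 -1.31] f [-0.4  0.4 -0.4] gap 0.01
rows 2 world d [ 0.0023  0.0024 -0.0556] rv [-0.001 -0.006 -0.002]
[[-0.15, 0.11, 2.78], [-0.13, 0.12, 2.77]]
dr [-0.001, -0.003, -0.001]
```

View pics/w5.png

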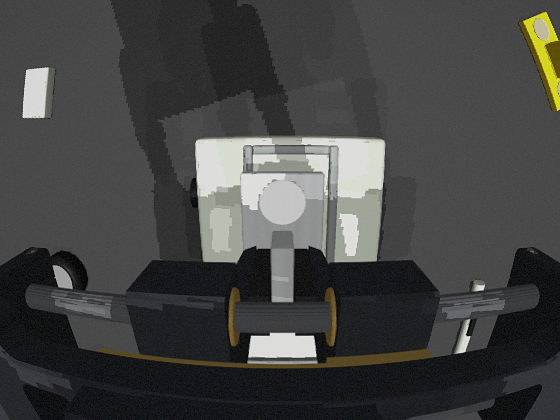

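The holder at (283,210) is above the wide compartment, whose rims are at columns 248 and 334. I'll descend to about 12 mm above the rims and check the lateral fit.

Call:
{"method": "arm_command", "body": {"travel": [[0,0,1.5],[0,0,1.5],[0,0,0],[0,0,0],[0,0,0],[0,0,0]], "dr": [[0,0,0],[0,0,0],[0,0,0],[0,0,0],[0,0,0],[0,0,0]], "fingers": [1,1,1,1,1,1]}}

```text
clock: 5.53
position: [0.5212, 0.2175, 0.091]
orientation: [0.001, -0.046, 0.999, 0.0]
ft_force: [0.1, -0.3, -0.6]
finger_gap: 0.0101
```

```bash
python3 - <<'E'
from bench import arm
from h import *
c=arm.camera("wrist"); cv2.imwrite("pics/w6.png",c["image"][110:270,170:400].repeat(3,0).repeat(3,1))
# expected stage inner rim corners (near) and plate corners
o=arm.get_obs(); print(o["position"])
E
python3 plan.py .5205 .2175 .061 95.25
```

```text
[0.52124717 0.21730236 0.09096434]
clock 5.58 pos [0.5212 0.2173 0.091 ] jaw 95.27 tilt 0.12 j [ 0.35  0.21  1.99  0.    0.93 -1.31] f [-0.   0.2 -0.7] gap 0.01
rows 1 world d [-0.0007  0.0002 -0.03  ] rv [0.001 0.002 0.   ]
[[0.08, 0.02, 3.0]]
dr [0.001, 0.002, 0.0]
```

View pics/w6.png

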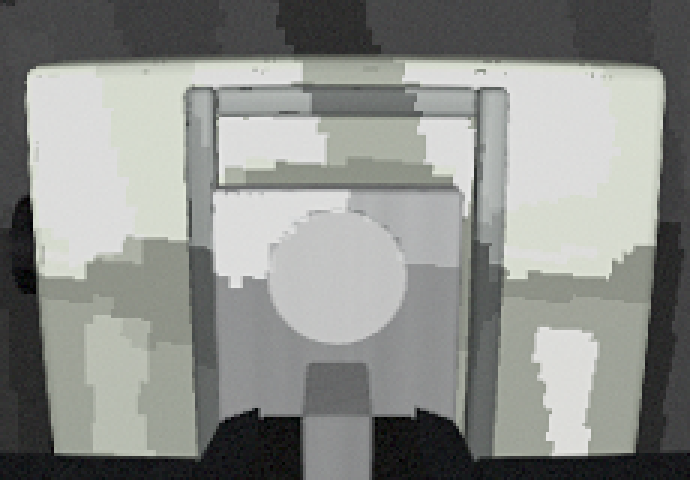

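```bash
python3 - <<'E'
from bench import arm
from h import *
c=arm.camera("wrist")
f=lambda u,v:(170+u/3,110+v/3)
q=R.from_euler('z',5.25,degrees=True).as_matrix()[:2,:2]
def s(u,v,z): return (plane(c,[f(u,v)],z,True)[0,:2]*1000@q).round(1)
print("rim L,R inner top",s(217,150,.036),s(475,150,.036), "near rim inner", s(345,115,.036))
print("plate L,R",s(214,250,.069),s(462,250,.069),"near",s(340,188,.069))
E
```

```text
rim L,R inner top [491.7 144.8] [491.6 194.1] near rim inner [485.1 169.2]
plate L,R [503.6 148. ] [503.7 187.7] near [493.7 168.1]
```

Fit check in stage axes: the plate is 1.6 mm too far in +x and 1.6 mm too far in −y. I'll correct both while lowering.

Call:
{"method": "arm_command", "body": {"travel": [[0.15,0.15,0],[0,0,0.8],[0,0,0.8],[0,0,0.7],[0,0,0.5],[0,0,0.2],[0,0,0],[0,0,0]], "dr": [[0,0,0],[0,0,0],[0,0,0],[0,0,0],[0,0,0],[0,0,0],[0,0,0],[0,0,0]], "fingers": [1,1,1,1,1,1,1,1]}}

```text
clock: 6.3
position: [0.5181, 0.2175, 0.0596]
orientation: [-0.001, -0.046, 0.999, -0.0]
ft_force: [-4.0, -1.3, 5.4]
finger_gap: 0.0095
```

```bash
python3 plan.py .52 .219 .06 95.25
```

```text
clock 6.30 pos [0.5181 0.2175 0.0596] jaw 95.22 tilt 0.13 j [ 0.35  0.25  2.01  0.    0.88 -1.31] f [-4.  -1.3  5.4] gap 0.0095
rows 1 world d [0.0019 0.0015 0.0004] rv [-0.001 -0.002 -0.001]
[[-0.2, 0.13, -0.04]]
dr [-0.001, -0.002, -0.001]
```

The holder is touching the floor (5 N). I'll let go, opening partly.

Call:
{"method": "arm_command", "body": {"travel": [[0,0,-0.1],[0,0,0],[0,0,0],[0,0,0],[0,0,0],[0,0,0],[0,0,0]], "dr": [[0,0,0],[0,0,0],[0,0,0],[0,0,0],[0,0,0],[0,0,0],[0,0,0]], "fingers": [1,-0.3,-0.3,-0.3,-0.3,-0.3,-0.3]}}

```text
clock: 6.88
position: [0.5189, 0.2179, 0.0607]
orientation: [0.0, -0.046, 0.999, -0.0]
ft_force: [-0.0, -0.2, -0.0]
finger_gap: 0.0477
```

Call:
{"method": "arm_command", "body": {"travel": [[0,0,-1],[0,0,-3],[0,0,-4],[0,0,-3],[0,0,-2],[0,0,0],[0,0,0]], "dr": [[0,0,0],[0,0,0],[0,0,0],[0,0,0],[0,0,0],[0,0,0],[0,0,0]], "fingers": [-0.3,-0.3,-0.3,-0.3,-0.3,-0.3,-0.3]}}

```text
clock: 7.47
position: [0.52, 0.2183, 0.1929]
orientation: [0.002, -0.046, 0.999, 0.001]
ft_force: [-0.5, 0.2, -0.6]
finger_gap: 0.0574
```

```bash
python3 - <<'E'
from bench import arm
from h import *
c=arm.camera("wrist"); c=arm.camera("wrist"); cv2.imwrite("pics/w7.png",c["image"])
c=arm.camera("scene"); cv2.imwrite("pics/s7.png",c["image"][130:250,260:420].repeat(4,0).repeat(4,1))
E
python3 plan.py .508 -.425 .19 -91.3
```

```text
clock 7.62 pos [0.5176 0.2174 0.1889] jaw 95.22 tilt 0.19 j [ 0.35  0.1   1.92  0.    1.12 -1.31] f [ 0.2 -1.   0.5] gap 0.0573
rows 27 world d [-0.0096 -0.6424  0.0011] rv [ 5.000e-03 -2.000e-03 -3.028e+00]
[[0.25, -2.37, -0.0], [0.51, -2.32, -0.0], [0.77, -2.25, -0.0], [1.02, -2.15, -0.0], [1.25, -2.02, -0.0], [1.47, -1.87, -0.0], [1.67, -1.69, -0.0], [1.85, -1.5, -0.0], [2.01, -1.28, -0.0], [2.14, -1.05, -0.0], [2.24, -0.8, -0.0], [2.32, -0.55, -0.0], [2.36, -0.29, -0.0], [2.38, -0.02, -0.0], [2.37, 0.25, -0.0], [2.32, 0.51, -0.0], [2.25, 0.76, -0.0], [2.15, 1.01, -0.0], [2.03, 1.25, -0.0], [1.88, 1.46, -0.0], [1.7, 1.67, -0.01], [1.5, 1.84, -0.0], [1.29, 2.0, -0.01], [1.06, 2.13, -0.0], [0.81, 2.24, -0.01], [0.55, 2.31, -0.0], [0.29, 2.37, -0.01]]
dr [0.0, -0.0, -0.112]
```

View pics/w7.png

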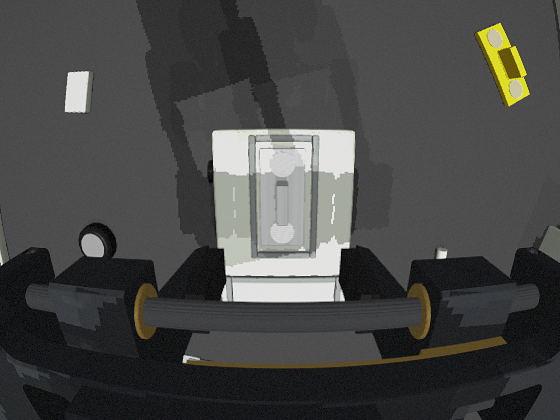

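View pics/s7.png

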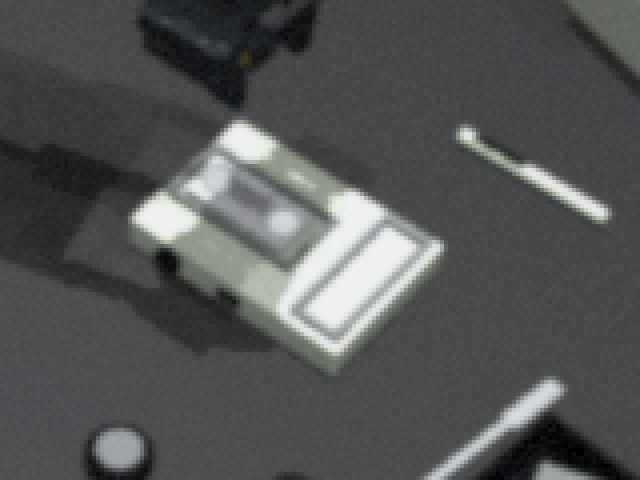

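The holder lies centred in the wide compartment, at (282,195) in the wrist view, with even gaps. Next is the strip, using jaw 88.7° to stay within joint 6's range.

```bash
python3 plan.py .508 -.40 .21 88.7
```

```text
clock 7.62 pos [0.5176 0.2174 0.1889] jaw 95.22 tilt 0.19 j [ 0.35  0.1   1.92  0.    1.12 -1.31] f [ 0.2 -1.   0.5] gap 0.0573
rows 18 world d [-0.0096 -0.6174  0.0211] rv [-0.001 -0.003  0.114]
[[0.37, -3.41, -0.11], [0.34, -3.41, -0.11], [0.32, -3.42, -0.11], [0.3, -3.42, -0.11], [0.28, -3.42, -0.11], [0.26, -3.42, -0.11], [0.24, -3.42, -0.12], [0.22, -3.42, -0.11], [0.2, -3.42, -0.12], [0.18, -3.43, -0.11], [0.16, -3.43, -0.12], [0.14, -3.43, -0.11], [0.12, -3.43, -0.12], [0.1, -3.43, -0.11], [0.08, -3.43, -0.12], [0.06, -3.43, -0.11], [0.05, -3.43, -0.12], [0.02, -3.42, -0.11]]
dr [-0.0, -0.0, 0.006]
```

Call:
{"method": "arm_command", "body": {"travel": [[0.4,-2,-0.5],[0.4,-3.4,-0.5],[0.3,-3.4,-0.5],[0.3,-3.4,-0.5],[0.3,-3.4,0],[0.3,-3.4,0],[0.2,-3.4,0],[0.2,-3.4,0]], "dr": [[0,0,0.006],[0,0,0.006],[0,0,0.006],[0,0,0.006],[0,0,0.006],[0,0,0.006],[0,0,0.006],[0,0,0.006]], "fingers": [-0.7,-0.7,-0.7,-0.7,-0.7,-0.7,-0.7,-0.7]}}

```text
clock: 8.28
position: [0.5111, -0.0427, 0.2085]
orientation: [-0.002, -0.022, 1.0, 0.0]
ft_force: [0.1, 0.2, 0.2]
finger_gap: 0.0749
```

Call:
{"method": "arm_command", "body": {"travel": [[0.2,-3.4,0],[0.2,-3.4,0],[0.2,-3.4,0],[0.1,-3.4,0],[0.1,-3.4,0],[0.1,-3.4,0],[0.1,-3.4,0],[0.1,-3.4,0]], "dr": [[0,0,0.006],[0,0,0.006],[0,0,0.006],[0,0,0.006],[0,0,0.006],[0,0,0.006],[0,0,0.006],[0,0,0.006]], "fingers": [-0.7,-0.7,-0.7,-0.7,-0.7,-0.7,-0.7,-0.7]}}

```text
clock: 8.95
position: [0.5064, -0.3144, 0.2081]
orientation: [-0.002, 0.003, 1.0, 0.001]
ft_force: [0.7, -0.5, -0.3]
finger_gap: 0.0748
```

Call:
{"method": "arm_command", "body": {"travel": [[0,-3.4,0],[0,-3.4,0],[0,-1.5,0],[0,0,0],[0,0,0],[0,0,0]], "dr": [[0,0,0.006],[0,0,0.006],[0,0,0],[0,0,0],[0,0,0],[0,0,0]], "fingers": [-0.7,-0.7,-0.7,-0.7,-0.7,-0.7]}}

```text
clock: 9.45
position: [0.5066, -0.3948, 0.2093]
orientation: [-0.001, 0.008, 1.0, 0.001]
ft_force: [-0.1, -0.1, 0.6]
finger_gap: 0.0746
```

```bash
python3 plan.py .508 -.425 .1 88.7; python3 - <<'E'
from bench import arm
from h import *
c=arm.camera("wrist"); cv2.imwrite("pics/w8.png",c["image"]); print(project(c,[[.508,-.425,.032]],True))
E
```

```text
clock 9.45 pos [ 0.5066 -0.3948  0.2093] jaw 89.06 tilt 0.18 j [-0.7   0.24  1.73  0.    1.18 -2.26] f [-0.1 -0.1  0.6] gap 0.0746
rows 4 world d [ 0.0014 -0.0302 -0.1093] rv [ 0.002 -0.002  0.006]
[[-0.05, -0.76, 2.73], [-0.06, -0.76, 2.73], [-0.06, -0.75, 2.73], [-0.05, -0.75, 2.74]]
dr [0.001, -0.0, 0.002]
[[251.73631797 195.02008607]]
```

View pics/w8.png

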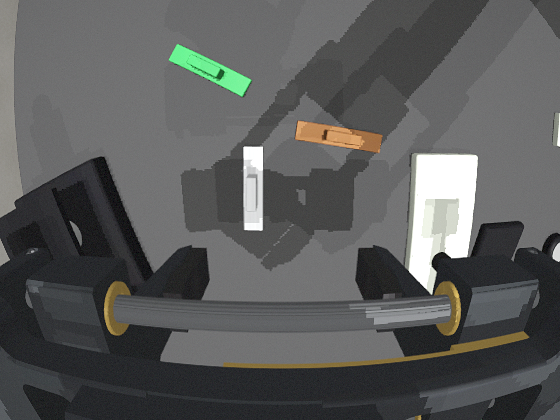

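The bare strip is at (253,189), with green at (210,70) and brown at (339,136). I'll measure the strip.

```bash
python3 - <<'E'
from bench import arm
from h import *
c=arm.camera("wrist"); im=c["image"]; hsv=cv2.cvtColor(im,cv2.COLOR_BGR2HSV); g=hsv[...,2]
for t in (110,130,150):
    m=((g>t)&(hsv[...,1]<60)).astype(np.uint8); m=cv2.morphologyEx(m,cv2.MORPH_CLOSE,np.ones((5,5)))
    for s in((253,155),(253,220)):
        try: print(t,"strip",mrect(c,m,s,.008,True))
        except Exception: print("x")
E
python3 plan.py .508 -.425 .1 88.7
```

```text
110 strip ((476.5727844238281, -410.8629150390625), (54.98942565917969, 157.97251892089844), 63.48447799682617)
110 strip ((476.5727844238281, -410.8629150390625), (54.98942565917969, 157.97251892089844), 63.48447799682617)
130 strip ((507.2764587402344, -426.4835205078125), (20.545072555541992, 89.43787384033203), 88.06065368652344)
130 strip ((507.2764587402344, -426.4835205078125), (20.545072555541992, 89.43787384033203), 88.06065368652344)
150 strip ((507.27978515625, -426.3961486816406), (20.28318214416504, 89.40502166748047), 88.1581039428711)
150 strip ((507.27978515625, -426.3961486816406), (20.28318214416504, 89.40502166748047), 88.1581039428711)
clock 9.55 pos [ 0.507  -0.3946  0.2102] jaw 89.12 tilt 0.09 j [-0.7   0.23  1.73  0.    1.18 -2.26] f [-0.1 -0.4  0.8] gap 0.0749
rows 4 world d [ 0.001  -0.0304 -0.1102] rv [ 0.001 -0.001  0.007]
[[-0.04, -0.76, 2.75], [-0.04, -0.76, 2.75], [-0.04, -0.76, 2.76], [-0.04, -0.77, 2.75]]
dr [0.0, -0.0, 0.002]
```

Call:
{"method": "arm_command", "body": {"travel": [[0,-1.6,1],[0,-1.6,2],[0,0,3],[0,0,3.5],[0,0,3],[0,0,2],[0,0,0],[0,0,0]], "dr": [[0,0,0.009],[0,0,0.008],[0,0,0],[0,0,0],[0,0,0],[0,0,0],[0,0,0],[0,0,0]], "fingers": [-0.7,-0.7,-0.7,-0.7,-0.7,-0.7,-0.7,-0.7]}}

```text
clock: 10.22
position: [0.5059, -0.4265, 0.0646]
orientation: [-0.001, 0.016, 1.0, 0.001]
ft_force: [1.1, 0.5, 0.6]
finger_gap: 0.0752
```

```bash
python3 - <<'E'
from bench import arm
from h import *
c=arm.camera("wrist"); cv2.imwrite("pics/w9.png",c["image"])
E
python3 plan.py .5073 -.4264 .03 88.1;
```

```text
clock 10.27 pos [ 0.507  -0.4278  0.0666] jaw 88.14 tilt 0.03 j [-0.74  0.41  1.78  0.    0.95 -2.28] f [ 0.5 -0.5  0.6] gap 0.0746
rows 2 world d [ 0.0003  0.0014 -0.0366] rv [-0.     0.     0.001]
[[-0.01, 0.07, 1.83], [-0.01, 0.07, 1.83]]
dr [-0.0, 0.0, 0.0]
```

View pics/w9.png

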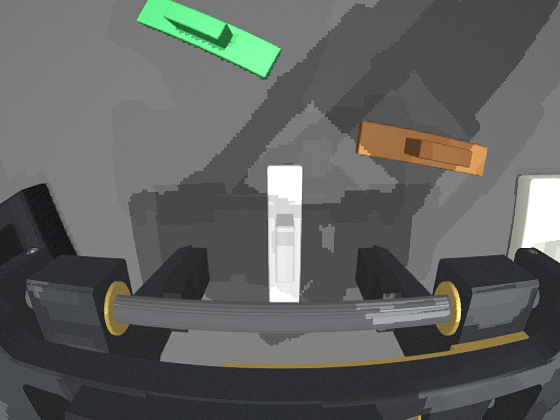

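The strip's rib at (285,250) is centred between the fingers. I'll descend and close.

Call:
{"method": "arm_command", "body": {"travel": [[0,0.1,1.2],[0,0,1.5],[0,0,1],[0,0,0],[0,0,0],[0,0,0],[0,0,0],[0,0,0]], "dr": [[0,0,0],[0,0,0],[0,0,0],[0,0,0],[0,0,0],[0,0,0],[0,0,0],[0,0,0]], "fingers": [-0.7,-0.7,-0.7,-0.7,-0.7,1,1,1]}}

```text
clock: 10.93
position: [0.5068, -0.4279, 0.0294]
orientation: [0.0, 0.017, 1.0, -0.0]
ft_force: [0.2, -0.8, 0.6]
finger_gap: 0.0572
```

Call:
{"method": "arm_command", "body": {"travel": [[0,0,0],[0,0,0],[0,0,0],[0,0,0],[0,0,0],[0,0,0],[0,0,0],[0,0,0]], "dr": [[0,0,0],[0,0,0],[0,0,0],[0,0,0],[0,0,0],[0,0,0],[0,0,0],[0,0,0]], "fingers": [1,1,1,1,1,1,1,1]}}

```text
clock: 11.6
position: [0.5063, -0.4273, 0.0287]
orientation: [-0.0, 0.017, 1.0, 0.0]
ft_force: [-1.1, 0.5, -0.2]
finger_gap: 0.0095
```

```bash
python3 plan.py .5073 -.4264 .2 88.1;
```

```text
clock 11.60 pos [ 0.5063 -0.4273  0.0287] jaw 88.06 tilt 0.02 j [-0.74  0.45  1.8   0.    0.88 -2.28] f [-1.1  0.5 -0.2] gap 0.0095
rows 5 world d [0.001  0.0009 0.1713] rv [ 0.    -0.    -0.001]
[[-0.02, 0.02, -3.43], [-0.02, 0.02, -3.43], [-0.02, 0.02, -3.42], [-0.02, 0.02, -3.43], [-0.01, 0.02, -3.42]]
dr [0.0, -0.0, -0.0]
```

Call:
{"method": "arm_command", "body": {"travel": [[0,0,-1],[0,0,-2.5],[0,0,-3.5],[0,0,-4],[0,0,-4],[0,0,-3],[0,0,-1],[0,0,0]], "dr": [[0,0,0],[0,0,0],[0,0,0],[0,0,0],[0,0,0],[0,0,0],[0,0,0],[0,0,0]], "fingers": [1,1,1,1,1,1,1,1]}}

```text
clock: 12.27
position: [0.5081, -0.429, 0.2236]
orientation: [0.003, 0.017, 1.0, -0.003]
ft_force: [0.9, 0.1, -0.6]
finger_gap: 0.0099
```

```bash
python3 plan.py .613 .19 .21 5.25;
```

```text
clock 12.27 pos [ 0.5081 -0.429   0.2236] jaw 88.07 tilt 0.47 j [-0.74  0.26  1.67 -0.    1.2  -2.28] f [ 0.9  0.1 -0.6] gap 0.0099
rows 18 world d [ 0.1049  0.619  -0.0136] rv [0.    0.009 1.445]
[[-0.47, 3.46, 0.06], [-0.19, 3.48, 0.06], [0.09, 3.49, 0.06], [0.37, 3.47, 0.06], [0.65, 3.43, 0.06], [0.92, 3.37, 0.06], [1.18, 3.28, 0.06], [1.44, 3.18, 0.06], [1.69, 3.05, 0.06], [1.93, 2.91, 0.06], [2.15, 2.74, 0.06], [2.37, 2.56, 0.06], [2.56, 2.36, 0.06], [2.75, 2.15, 0.06], [2.91, 1.93, 0.06], [3.05, 1.69, 0.06], [3.18, 1.43, 0.06], [3.28, 1.18, 0.06]]
dr [0.0, 0.0, 0.08]
```

Call:
{"method": "arm_command", "body": {"travel": [[-0.5,3.4,0],[-0.2,3.5,0],[0.1,3.5,0],[0.4,3.5,0],[0.6,3.4,0],[0.9,3.4,0],[1.2,3.3,0],[1.4,3.2,0]], "dr": [[0,0,0.08],[0,0,0.08],[0,0,0.08],[0,0,0.08],[0,0,0.08],[0,0,0.08],[0,0,0.08],[0,0,0.08]], "fingers": [1,1,1,1,1,1,1,1]}}

```text
clock: 12.93
position: [0.5522, -0.1499, 0.215]
orientation: [-0.003, 0.333, 0.943, -0.0]
ft_force: [0.7, -0.1, -1.0]
finger_gap: 0.0093
```

Call:
{"method": "arm_command", "body": {"travel": [[1.7,3.1,0],[1.9,2.9,0],[2.2,2.7,0],[2.4,2.6,0],[2.6,2.4,0],[2.7,2.1,0],[2.9,1.9,0],[3.0,1.7,0]], "dr": [[0,0,0.08],[0,0,0.08],[0,0,0.08],[0,0,0.08],[0,0,0.08],[0,0,0.08],[0,0,0.08],[0,0,0.08]], "fingers": [1,1,1,1,1,1,1,1]}}

```text
clock: 13.6
position: [0.5986, 0.1243, 0.2149]
orientation: [-0.002, 0.612, 0.791, -0.002]
ft_force: [1.1, -0.2, -1.6]
finger_gap: 0.0098
```

Call:
{"method": "arm_command", "body": {"travel": [[0,0,0],[0,0,0],[0,0,0]], "dr": [[0,0,0.08],[0,0,0.08],[0,0,0]], "fingers": [1,1,1]}}

```text
clock: 13.85
position: [0.5987, 0.1236, 0.2148]
orientation: [-0.002, 0.672, 0.74, -0.002]
ft_force: [0.2, 0.5, -1.6]
finger_gap: 0.0099
```

```bash
python3 - <<'E'
from bench import arm
from h import *
c=arm.camera("wrist"); c=arm.camera("wrist"); cv2.imwrite("pics/w10.png",c["image"])
E
python3 plan.py .617 .2255 .12 5.25;
```

```text
clock 13.95 pos [0.5992 0.1227 0.2159] jaw 5.69 tilt 0.26 j [ 0.16  0.18  1.79 -0.    1.18  0.06] f [ 0.2 -0.4 -1.3] gap 0.0096
rows 5 world d [ 0.0178  0.1028 -0.0959] rv [-0.004  0.     0.008]
[[2.01, 0.57, 1.91], [2.01, 0.56, 1.92], [2.01, 0.55, 1.91], [2.02, 0.55, 1.92], [2.02, 0.55, 1.92]]
dr [-0.001, 0.0, 0.002]
```

View pics/w10.png

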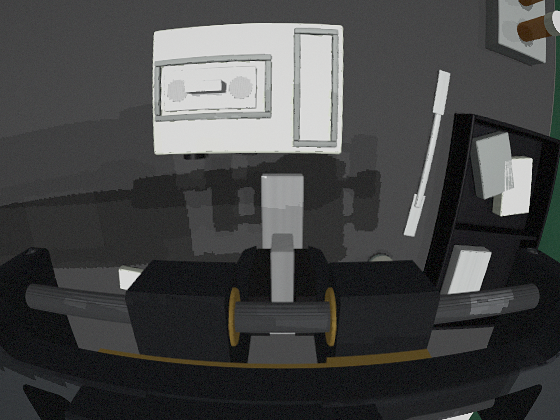

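The wrist view shows the holder seated at (208,86), the empty narrow compartment at (317,88), and the strip held at (282,210). I'll measure the narrow floor.

```bash
python3 - <<'E'
from bench import arm
from h import *
c=arm.camera("wrist"); im=c["image"]; print(c["xyz"])
g=cv2.cvtColor(im,cv2.COLOR_BGR2GRAY)
q=R.from_euler('z',5.25,degrees=True).as_matrix()[:2,:2]
def comp(m,s):
    n,lab=cv2.connectedComponents(m.astype(np.uint8),connectivity=4); l=lab[s[1],s[0]]
    cs,_=cv2.findContours((lab==l).astype(np.uint8),cv2.RETR_EXTERNAL,cv2.CHAIN_APPROX_NONE); return cs[0][:,0,:]
k=comp(g>185,(317,88))
for z in(.03,.036):
    P=(plane(c,k,z,True)[:,:2]*1000).astype(np.float32); r=cv2.minAreaRect(P); print(z,r)
    S=P@q; print("stage-axes bounds",S.min(0),S.max(0))
print("wide+holder")
# plan: cam in stage axes
print("cam stage",np.array(c["xyz"])[:2]*1000@q)
cv2.imwrite("pics/w11.png",cv2.resize(im[15:165,145:355],None,fx=3.5,fy=3.5,interpolation=cv2.INTER_NEAREST))
E
```

```text
[0.59245518 0.19101016 0.34554475]
0.03 ((619.5892944335938, 227.23133850097656), (29.859880447387695, 104.63442993164062), 5.036587715148926)
stage-axes bounds [622.73127684 117.23525252] [652.61246802 221.8564329 ]
0.036 ((619.0733032226562, 226.5426025390625), (29.292083740234375, 102.64482879638672), 5.036610126495361)
stage-axes bounds [622.44066233 117.59203158] [651.75364583 220.22384785]
wide+holder
cam stage [607.44752166 135.99825286]
```

View pics/w11.png

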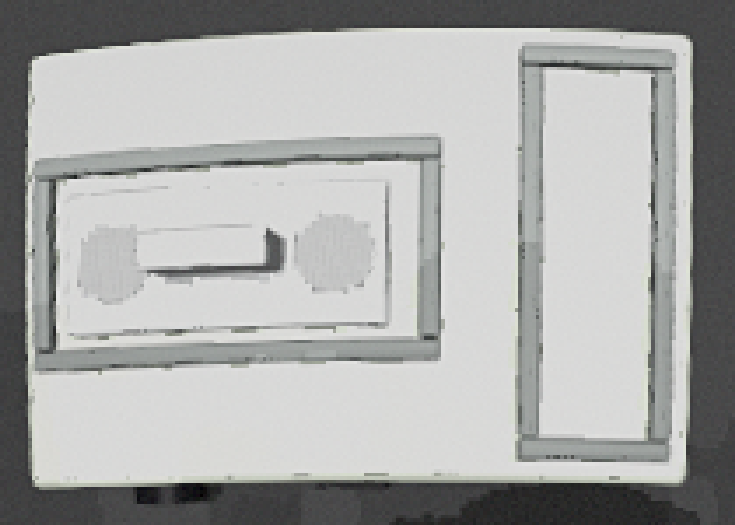

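```bash
python3 - <<'E'
from bench import arm
from h import *
c=arm.camera("wrist")
q=R.from_euler('z',5.25,degrees=True).as_matrix()[:2,:2]
def s(u,v,z): return (plane(c,[(145+u/3.5-.4,15+v/3.5-.4)],z,True)[0,:2]*1000@q).round(1)
print("floor L .03",s(54,270,.03),"R .036",s(418,270,.036)," near(bottom)rim .036",s(230,343,.036),s(230,350,.036),"far .03",s(230,170,.03))
print("plate L",s(66,290,.038),"R",s(387,255,.038),"bottom",s(230,331,.038),"top",s(230,185,.038))
import math
print("floor nom", np.array([520,218.5])@q)
E
```

```text
floor L .03 [484.6 168.1] R .036 [590.  162.8]  near(bottom)rim .036 [538.5 143.8] [538.4 141.9] far .03 [537.  193.5]
plate L [491.4 161.2] R [581.8 166.8] bottom [538.9 147.1] top [538.9 187.7]
floor nom [537.81166602 170.00253497]
```

The holder sits within 1 mm of its compartment centre, measured relative to the rims. narrow_floor ≈ (0.619, 0.227), inner size 30x104.6 mm. Moving over it.

Call:
{"method": "arm_command", "body": {"travel": [[1.6,0.5,0],[2.5,0.5,0],[2.5,0.5,1],[2.0,0.5,2],[1.5,0.6,3],[0,0,3.5],[0,0,2.6],[0,0,0]], "dr": [[0,0,0.008],[0,0,0],[0,0,0],[0,0,0],[0,0,0],[0,0,0],[0,0,0],[0,0,0]], "fingers": [1,1,1,1,1,1,1,1]}}

```text
clock: 14.72
position: [0.6124, 0.224, 0.0902]
orientation: [-0.003, 0.675, 0.738, -0.006]
ft_force: [-1.6, 0.5, -1.8]
finger_gap: 0.0097
```

Call:
{"method": "arm_command", "body": {"travel": [[0,0,0],[0,0,0],[0,0,0],[0,0,0]], "dr": [[0,0,0],[0,0,0],[0,0,0],[0,0,0]], "fingers": [1,1,1,1]}}

```text
clock: 15.05
position: [0.6194, 0.2261, 0.1007]
orientation: [0.001, 0.675, 0.738, 0.002]
ft_force: [0.1, 0.4, -0.2]
finger_gap: 0.0102
```

```bash
python3 - <<'E'
from bench import arm
from h import *
c=arm.camera("wrist"); cv2.imwrite("pics/w12.png",cv2.resize(c["image"][100:270,200:370],None,fx=3.5,fy=3.5,interpolation=cv2.INTER_NEAREST))
E
python3 plan.py .6185 .227 .06 5.25;
```

```text
clock 15.10 pos [0.6191 0.226  0.1004] jaw 5.08 tilt 0.25 j [0.31 0.36 1.78 0.   1.   0.22] f [ 0.1 -0.9 -0.8] gap 0.0099
rows 2 world d [-0.0006  0.001  -0.0404] rv [ 0.004 -0.001 -0.003]
[[0.05, -0.03, 2.02], [0.05, -0.04, 2.02]]
dr [0.002, -0.0, -0.001]
```

View pics/w12.png

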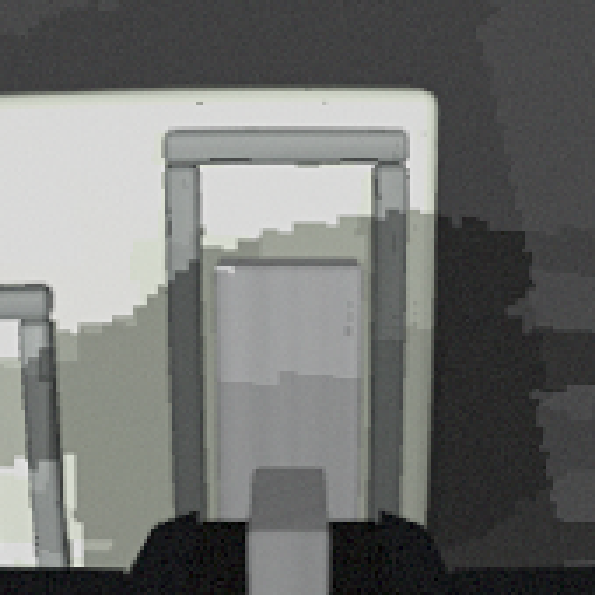

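```bash
python3 - <<'E'
from bench import arm
from h import *
c=arm.camera("wrist"); 
q=R.from_euler('z',5.25,degrees=True).as_matrix()[:2,:2]
def s(u,v,z): return (plane(c,[(200+u/3.5-.4,100+v/3.5-.4)],z,True)[0,:2]*1000@q).round(1)
z=arm.get_obs()["position"][2]-.0287+.008; print(z)
print("rim in L,R",s(201,280,.036),s(374,280,.036),"near end rim .036/.03",s(290,164,.036),s(290,164,.03))
print("strip L,R",s(217,330,z),s(360,330,z),"end",s(290,260,z))
E
```

```text
0.07928904354818708
rim in L,R [622.2 201.3] [652.2 201.2] near end rim .036/.03 [637.7 221.3] [637.7 220.9]
strip L,R [627.4 202.3] [646.9 202.2] end [637.3 211.9]
```

Fit check: laterally dead centre, and 2 mm short along y. I'll shift 2 mm along tool x and lower.

Call:
{"method": "arm_command", "body": {"travel": [[0.2,0,0.8],[0,0,1.2],[0,0,1.0],[0,0,0.6],[0,0,0.4],[0,0,0.1],[0,0,0],[0,0,0]], "dr": [[0,0,0],[0,0,0],[0,0,0],[0,0,0],[0,0,0],[0,0,0],[0,0,0],[0,0,0]], "fingers": [1,1,1,1,1,1,1,1]}}

```text
clock: 15.82
position: [0.6157, 0.2274, 0.0583]
orientation: [-0.001, 0.675, 0.738, -0.002]
ft_force: [-9.8, -3.2, 16.3]
finger_gap: 0.0096
```

```bash
python3 plan.py .6185 .2275 .0587 5.25;
```

```text
clock 15.82 pos [0.6157 0.2274 0.0583] jaw 5.11 tilt 0.24 j [ 0.32  0.41  1.8  -0.    0.93  0.23] f [-9.8 -3.2 16.3] gap 0.0096
rows 1 world d [0.0028 0.0001 0.0004] rv [-0.004  0.001 -0.002]
[[-0.02, 0.28, -0.04]]
dr [-0.004, 0.001, -0.002]
```

Call:
{"method": "arm_command", "body": {"travel": [[0,0,-0.15],[0,0,0],[0,0,0]], "dr": [[0,0,0],[0,0,0],[0,0,0]], "fingers": [1,1,1]}}

```text
clock: 16.07
position: [0.6171, 0.2278, 0.0583]
orientation: [-0.0, 0.675, 0.738, -0.0]
ft_force: [-2.4, -0.5, 6.4]
finger_gap: 0.0096
```

```bash
python3 plan.py .6185 .2275 .0587 5.25; python3 - <<'E'
from bench import arm
from h import *
c=arm.camera("wrist"); cv2.imwrite("pics/w13.png",cv2.resize(c["image"][100:270,200:370],None,fx=3.5,fy=3.5,interpolation=cv2.INTER_NEAREST))
E
```

```text
clock 16.07 pos [0.6171 0.2278 0.0583] jaw 5.10 tilt 0.04 j [0.32 0.41 1.8  0.   0.93 0.23] f [-2.4 -0.5  6.4] gap 0.0096
rows 1 world d [ 0.0014 -0.0003  0.0004] rv [-0.001  0.    -0.003]
[[-0.05, 0.14, -0.04]]
dr [-0.001, 0.0, -0.003]
```

View pics/w13.png

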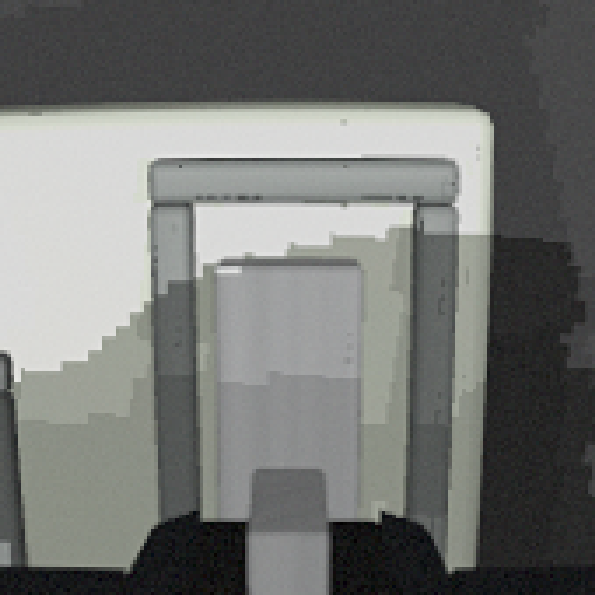

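The strip is down in the compartment, about 2 mm towards −x, which is inside tolerance. I'll nudge it and release.

Call:
{"method": "arm_command", "body": {"travel": [[0,0,-0.1],[0,0.15,0],[0,0,0],[0,0,0],[0,0,0],[0,0,0],[0,0,0],[0,0,0]], "dr": [[0,0,0],[0,0,0],[0,0,0],[0,0,0],[0,0,0],[0,0,0],[0,0,0],[0,0,0]], "fingers": [1,1,1,-0.3,-0.3,-0.3,-0.3,-0.3]}}

```text
clock: 16.78
position: [0.6188, 0.228, 0.0592]
orientation: [0.0, 0.675, 0.738, 0.0]
ft_force: [0.0, 0.4, 0.1]
finger_gap: 0.0415
```

Call:
{"method": "arm_command", "body": {"travel": [[0,0,-1],[0,0,-3],[0,0,-4],[0,0,-4],[0,0,-3],[0,0,0],[0,0,0],[0,0,0]], "dr": [[0,0,0],[0,0,0],[0,0,0],[0,0,0],[0,0,0],[0,0,0],[0,0,0],[0,0,0]], "fingers": [-0.3,-0.3,-0.3,-0.3,-0.3,-0.3,-0.3,-0.3]}}

```text
clock: 17.45
position: [0.6184, 0.2279, 0.2094]
orientation: [0.0, 0.675, 0.738, 0.0]
ft_force: [-0.0, -0.5, 0.1]
finger_gap: 0.0572
```

```bash
python3 - <<'E'
from bench import arm
from h import *
c=arm.camera("wrist"); cv2.imwrite("pics/w14.png",cv2.resize(c["image"][100:270,130:370],None,fx=3,fy=3,interpolation=cv2.INTER_NEAREST))
E
python3 plan.py .535 -.209 .22 5.25;
```

```text
clock 17.50 pos [0.6178 0.2276 0.208 ] jaw 5.10 tilt 0.13 j [ 0.32  0.27  1.69 -0.    1.19  0.23] f [ 0.8  0.2 -1.1] gap 0.0574
rows 13 world d [-0.0828 -0.4366  0.012 ] rv [-0.002  0.001 -0.003]
[[-3.29, -0.93, -0.09], [-3.29, -0.93, -0.09], [-3.29, -0.93, -0.09], [-3.29, -0.93, -0.09], [-3.29, -0.93, -0.09], [-3.29, -0.93, -0.09], [-3.29, -0.94, -0.09], [-3.29, -0.93, -0.09], [-3.29, -0.94, -0.09], [-3.29, -0.93, -0.09], [-3.29, -0.94, -0.08], [-3.28, -0.93, -0.09], [-3.29, -0.94, -0.08]]
dr [-0.0, 0.0, -0.0]
```

View pics/w14.png

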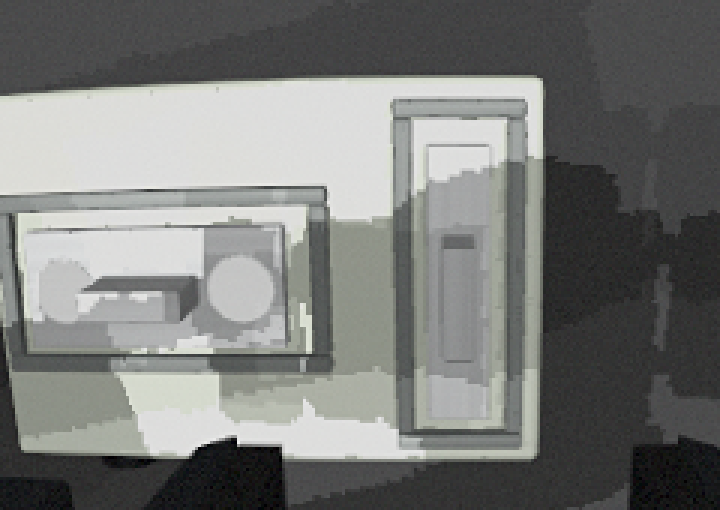

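Both parts are seated and released: the strip at (460,280) and the holder at (155,290) in the crop, each with gaps all round. Now to the switch with the fingers shut, stopping 4 cm short to look.

Call:
{"method": "arm_command", "body": {"travel": [[-2,-0.5,0],[-3.3,-0.9,0],[-3.3,-0.9,0],[-3.3,-0.9,0],[-3.3,-0.9,0],[-3.3,-1,0],[-3.3,-1,0],[-3.3,-1,0]], "dr": [[0,0,0],[0,0,0],[0,0,0],[0,0,0],[0,0,0],[0,0,0],[0,0,0],[0,0,0]], "fingers": [1,1,1,1,1,1,1,1]}}

```text
clock: 18.17
position: [0.5682, -0.0297, 0.2066]
orientation: [-0.002, 0.675, 0.738, -0.001]
ft_force: [0.6, -0.0, -0.0]
finger_gap: 0.0062
```

Call:
{"method": "arm_command", "body": {"travel": [[-3.3,-1,0],[-3.3,-1,0],[-3.3,-1,0],[-3.3,-1,0],[0,0,0],[0,0,0],[0,0,0]], "dr": [[0,0,0],[0,0,0],[0,0,0],[0,0,0],[0,0,0],[0,0,0],[0,0,0]], "fingers": [1,1,1,1,1,1,1]}}

```text
clock: 18.75
position: [0.5413, -0.1629, 0.2074]
orientation: [-0.002, 0.675, 0.738, -0.0]
ft_force: [-0.1, 0.1, 0.1]
finger_gap: 0.0004
```

```bash
python3 - <<'E'
from bench import arm
from h import *
c=arm.camera("wrist"); cv2.imwrite("pics/w15.png",c["image"])
c=arm.camera("top"); cv2.imwrite("pics/t15.png",c["image"][150:270,170:350].repeat(4,0).repeat(4,1))
E
python3 plan.py .535 -.209 .19 5.25;
```

```text
clock 18.85 pos [ 0.5419 -0.1621  0.2081] jaw 5.16 tilt 0.12 j [-0.33  0.09  1.89  0.    1.16 -0.43] f [-0.3 -0.2  0.6] gap 0.0003
rows 2 world d [-0.0069 -0.0469 -0.0181] rv [-0.002 -0.001 -0.002]
[[-2.3, -0.55, 0.9], [-2.31, -0.56, 0.91]]
dr [-0.001, -0.001, -0.001]
```

View pics/w15.png

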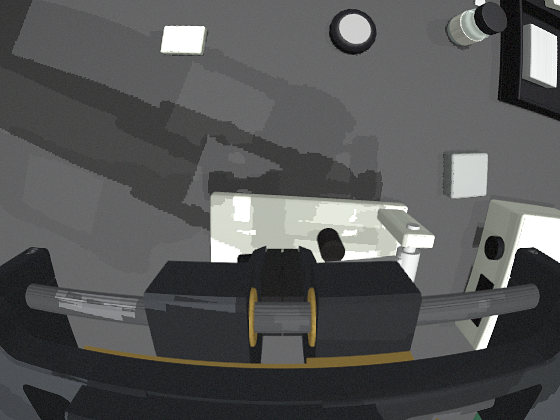

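View pics/t15.png

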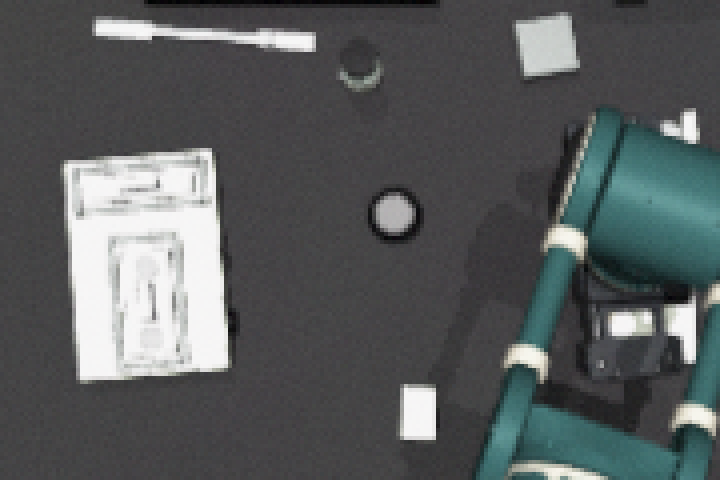

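The wrist view hides the paddle behind the fingers; only the base and a cheek at (415,235) show. I'll cross-check the paddle position between the first scene and top pictures.

```bash
python3 - <<'E'
from bench import arm
from h import *
cs=arm.camera("scene"); ct=arm.camera("top")
def cen(fn,s,zz=60):
    g=cv2.imread(fn,0); n,lab,st,ce=cv2.connectedComponentsWithStats((g<zz).astype(np.uint8)); l=lab[s[1],s[0]]; 
    if l==0: return None
    print(st[l]); return ce[l]
a=cen("pics/top0.png",(336,219)); b=cen("pics/scene0.png",(207,255),45)
print(a,b)
da=rays(ct,[a])[0]; A=np.array(ct["xyz"]); 
b=np.array([207,255.]) if b is None else b
db=rays(cs,[b])[0]; B=np.array(cs["xyz"])
t=np.linalg.lstsq(np.c_[da,-db],B-A,rcond=None)[0]
print(A+da*t[0],B+db*t[1])
im=cv2.imread("pics/scene0.png")[225:330,170:280]; cv2.imwrite("pics/c16.png",cv2.resize(im,None,fx=6,fy=6,interpolation=cv2.INTER_NEAREST))
E
```

```text
[329 213  14  13 171]
[335.08187135 219.04093567] None
[ 0.53516772 -0.20821373  0.12564778] [ 0.53530073 -0.20800044  0.12563268]
```

View pics/c16.png

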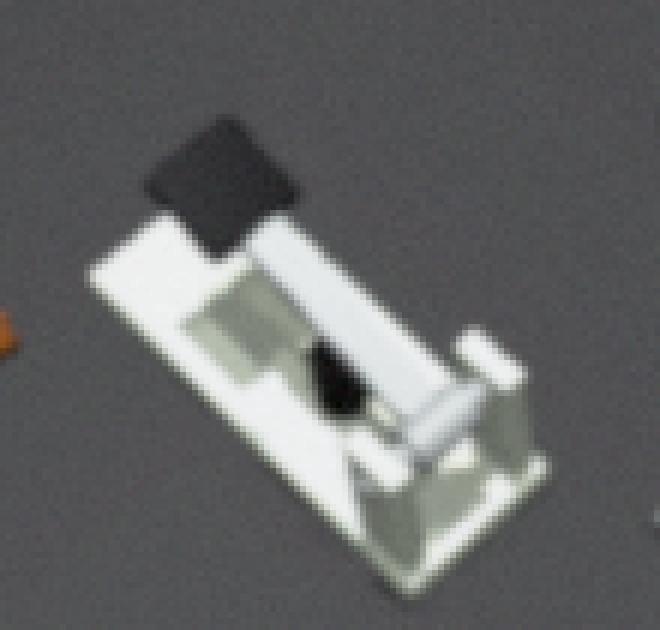

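Triangulation gives the paddle at (0.535, −0.208, 0.1257). The expected height is 124 mm, so it agrees. The target is (0.533, −0.210).

Call:
{"method": "arm_command", "body": {"travel": [[-1.6,-0.2,0],[-1.6,-0.3,0],[-1.6,0,1],[0,0,2],[0,0,1.8],[0,0,0],[0,0,0],[0,0,0]], "dr": [[0,0,0],[0,0,0],[0,0,0],[0,0,0],[0,0,0],[0,0,0],[0,0,0],[0,0,0]], "fingers": [1,1,1,1,1,1,1,1]}}

```text
clock: 19.62
position: [0.5419, -0.2115, 0.1615]
orientation: [0.0, 0.675, 0.738, 0.0]
ft_force: [0.2, -0.4, 0.4]
finger_gap: 0.0003
```

```bash
python3 plan.py .533 -.21 .105 5.25; python3 - <<'E'
from bench import arm
from h import *
c=arm.camera("scene"); cv2.imwrite("pics/s16.png",c["image"][200:340,140:300].repeat(4,0).repeat(4,1))
E
```

```text
clock 19.62 pos [ 0.5419 -0.2115  0.1615] jaw 5.13 tilt 0.01 j [-0.41  0.17  1.9   0.    1.07 -0.5 ] f [ 0.2 -0.4  0.4] gap 0.0003
rows 2 world d [-0.0089  0.0015 -0.0565] rv [ 0.     0.    -0.002]
[[0.11, -0.44, 2.82], [0.12, -0.44, 2.83]]
dr [0.0, 0.0, -0.001]
```

View pics/s16.png

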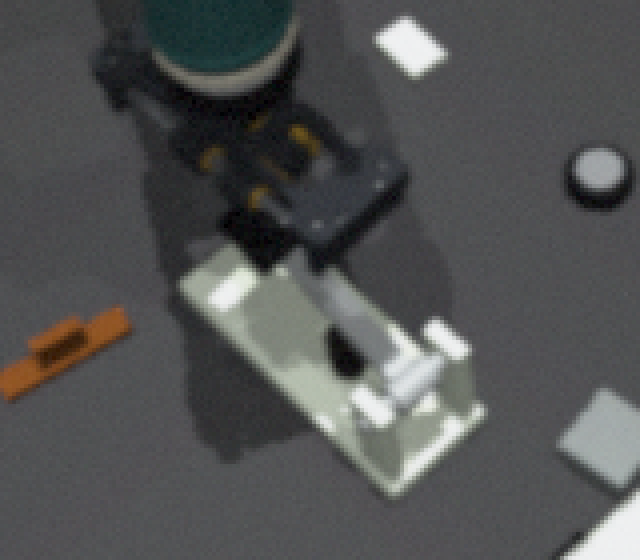

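The lever is still up and the fingers are above the paddle at about (262,235) in the crop. Lowering gently to first contact.

Call:
{"method": "arm_command", "body": {"travel": [[0.1,-0.9,0],[0,0,0.5],[0,0,0.5],[0,0,0.5],[0,0,0.5],[0,0,0],[0,0,0]], "dr": [[0,0,0],[0,0,0],[0,0,0],[0,0,0],[0,0,0],[0,0,0],[0,0,0]], "fingers": [1,1,1,1,1,1,1]}}

```text
clock: 20.25
position: [0.5324, -0.2115, 0.1412]
orientation: [-0.0, 0.675, 0.738, -0.0]
ft_force: [-1.7, 0.4, 3.4]
finger_gap: 0.0003
```

Call:
{"method": "arm_command", "body": {"travel": [[0,0,0.4],[0,0,0.4],[0,0,0.4],[0,0,0.4],[0,0,0.4],[0,0,0],[0,0,0]], "dr": [[0,0,0],[0,0,0],[0,0,0],[0,0,0],[0,0,0],[0,0,0],[0,0,0]], "fingers": [1,1,1,1,1,1,1]}}

```text
clock: 20.83
position: [0.5319, -0.2115, 0.1208]
orientation: [-0.001, 0.675, 0.738, -0.0]
ft_force: [-2.7, -1.3, 5.3]
finger_gap: 0.0004
```

```bash
python3 plan.py .532 -.21 .105 5.25
```

```text
clock 20.83 pos [ 0.5319 -0.2115  0.1208] jaw 5.10 tilt 0.08 j [-0.42  0.19  1.95 -0.    0.99 -0.51] f [-2.7 -1.3  5.3] gap 0.0004
rows 1 world d [ 0.0001  0.0015 -0.0158] rv [-0.001 -0.    -0.003]
[[0.15, 0.02, 1.58]]
dr [-0.001, -0.0, -0.003]
```

Contact came at TCP z = 0.141, as computed, with 5 N now. The last 16 mm to level:

Call:
{"method": "arm_command", "body": {"travel": [[0,0,0.4],[0,0,0.4],[0,0,0.4],[0,0,0.4],[0,0,0],[0,0,0],[0,0,0],[0,0,0]], "dr": [[0,0,0],[0,0,0],[0,0,0],[0,0,0],[0,0,0],[0,0,0],[0,0,0],[0,0,0]], "fingers": [1,1,1,1,1,1,1,1]}}

```text
clock: 21.5
position: [0.5314, -0.2116, 0.1052]
orientation: [-0.001, 0.675, 0.738, -0.001]
ft_force: [-4.9, -1.8, 7.0]
finger_gap: 0.0006
```

```bash
python3 plan.py .532 -.21 .105 5.25; python3 - <<'E'
from bench import arm
from h import *
c=arm.camera("scene"); cv2.imwrite("pics/s17.png",c["image"][200:340,140:300].repeat(4,0).repeat(4,1))
E
```

```text
clock 21.50 pos [ 0.5314 -0.2116  0.1052] jaw 5.11 tilt 0.14 j [-0.42  0.21  1.97 -0.    0.97 -0.51] f [-4.9 -1.8  7. ] gap 0.0006
rows 1 world d [ 0.0006  0.0016 -0.0002] rv [-0.002 -0.    -0.002]
[[0.15, 0.07, 0.02]]
dr [-0.002, -0.0, -0.002]
```

View pics/s17.png

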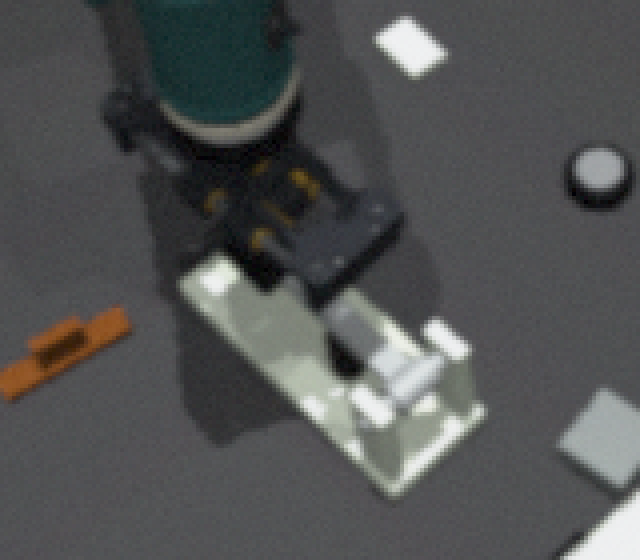

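The tips are at z = 0.088 (level) with 7.0 N up, which matches the stated force at level. The lever looks lower in the picture. Holding 2.5 s.

Call:
{"method": "arm_command", "body": {"travel": [[0,0,0],[0,0,0],[0,0,0],[0,0,0],[0,0,0],[0,0,0],[0,0,0],[0,0,0]], "dr": [[0,0,0],[0,0,0],[0,0,0],[0,0,0],[0,0,0],[0,0,0],[0,0,0],[0,0,0]], "fingers": [1,1,1,1,1,1,1,1]}}

```text
clock: 22.22
position: [0.5314, -0.2115, 0.1052]
orientation: [-0.001, 0.675, 0.738, -0.001]
ft_force: [-5.9, -1.2, 6.5]
finger_gap: 0.0002
```

Call:
{"method": "arm_command", "body": {"travel": [[0,0,0],[0,0,0],[0,0,0],[0,0,0],[0,0,0],[0,0,0],[0,0,0],[0,0,0]], "dr": [[0,0,0],[0,0,0],[0,0,0],[0,0,0],[0,0,0],[0,0,0],[0,0,0],[0,0,0]], "fingers": [1,1,1,1,1,1,1,1]}}

```text
clock: 22.88
position: [0.5314, -0.2115, 0.1052]
orientation: [-0.001, 0.675, 0.738, -0.001]
ft_force: [-5.3, -0.8, 7.1]
finger_gap: 0.0005
```

Call:
{"method": "arm_command", "body": {"travel": [[0,0,0],[0,0,0],[0,0,0],[0,0,0],[0,0,0],[0,0,0],[0,0,0],[0,0,0]], "dr": [[0,0,0],[0,0,0],[0,0,0],[0,0,0],[0,0,0],[0,0,0],[0,0,0],[0,0,0]], "fingers": [1,1,1,1,1,1,1,1]}}

```text
clock: 23.55
position: [0.5314, -0.2116, 0.1052]
orientation: [-0.001, 0.675, 0.738, -0.001]
ft_force: [-5.6, -1.4, 7.3]
finger_gap: 0.0003
```

Call:
{"method": "arm_command", "body": {"travel": [[0,0,0],[0,0,0],[0,0,0],[0,0,0],[0,0,0],[0,0,0],[0,0,0],[0,0,0]], "dr": [[0,0,0],[0,0,0],[0,0,0],[0,0,0],[0,0,0],[0,0,0],[0,0,0],[0,0,0]], "fingers": [1,1,1,1,1,1,1,1]}}

```text
clock: 24.22
position: [0.5314, -0.2115, 0.1052]
orientation: [-0.001, 0.675, 0.738, -0.001]
ft_force: [-5.6, -0.2, 7.4]
finger_gap: 0.0007
```

```bash
python3 - <<'E'
from bench import arm
from h import *
c=arm.camera("scene"); a=cv2.imread("pics/scene0.png"); b=c["image"]; cv2.imwrite("pics/s18.png",np.hstack([b[130:340,140:460]]).repeat(2,0).repeat(2,1))
print(arm.get_obs()["ft_force"],arm.get_obs()["position"])
E
```

```text
[-4.8477834  -0.67168299  7.27227226] [ 0.53138276 -0.21155549  0.10520478]
```

View pics/s18.png

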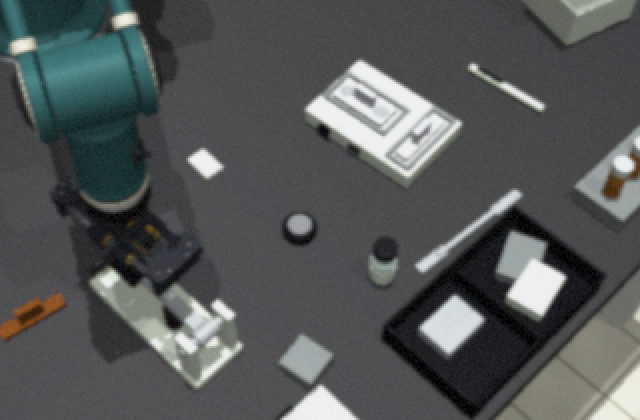

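The picture shows both parts in their compartments, at (365,98) and (422,135), the bystanders in place, and the lever held level.

```bash
python3 -c "
from bench import arm
print(arm.hand_in()); print(arm.get_obs()['ft_force'],arm.get_obs()['position'],arm.get_obs()['clock'])"
```

```text
the job is handed in; nothing more can be done
None
the job is handed in; nothing more can be done
```

I laid the holder in the wide compartment and the strip in the narrow one and let go of both. I then pressed the lever level with the shut fingers, held it for about 2.7 s, and handed in at about 24 s while still holding it. `hand_in()` gave no verdict.

**Last checks**
- **Holder:** within about 1 mm of its compartment centre, measured against the rims.
- **Strip:** flat in its compartment with gaps all round. I judged its final position by eye after a nudge that corrected a 2 mm offset.
- **Lever:** fingertips at 88 mm, the level height, with a steady upward force of about 7 N as expected at level. There was also about 5 N of sideways force. I had no direct lever angle reading, so level is inferred from height and force.
- **Bystanders:** none looked moved in the last scene picture. I did not measure them.

**Disagreement:** the top camera placed the parts 2–3 mm away from where the wrist camera did. I used wrist-camera measurements for the grasps and the final fit. For the paddle I used top and scene camera triangulation, shifted about 2 mm for that offset.

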